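Pack the chip cutter's parts into their caddy

TASK

Put the clean chip-cutter parts back in their caddy: thread the wedge plate (a single cross of blades) flat over the two pins first, then the chip plate (the fine grid) flat on top of it, and lay the bench scraper and the scoop inside the rims of their own bays, right way up and lengthwise. The two look-alike plates, whose holes are not one at each end on the centre line, belong to another machine: leave them where they lie.

Things in the scene. Friction and masses are not known exactly. Their poses are not given: they have to be found in the camera images.
- parts_caddy: shallow dark steel tray 184 (own x) x 374 (own y) mm with a 3 mm floor, 12 mm high rim and a low wire handle at each end; fixed. Origin at the centre of its underside, own z up. It holds the three grey bays side by side along its own y, 122 mm apart, in any order; all bays have the tray's yaw.
- pin_bay: grey caddy insert, base 178 (own x) x 118 (y) x 4 mm, with a block 112 x 40 mm (top 24 mm above the origin) and two upright 8 mm steel pins at own x = +-38 mm, y = 0, straight up to 48 mm, tapering to a 3 mm tip at 56 mm. Fixed; origin: centre of the underside, z up. A first plate rests at own z = 24 mm, a second at 34 mm; plates overhang the block by 11 mm on both long sides, leaving room for fingers.
- scraper_bay: grey plastic insert in the caddy, base 178 (own x) x 118 (own y) x 4 mm, with a low rim 6 mm high round a rectangular floor 142 (own x) x 113 (own y) mm: the shorter, wider of the two rimmed bays. Origin at the centre of the base's underside (3 mm above the table); floor 4 mm above the origin. Fixed.
- scoop_bay: grey plastic insert in the caddy, base 178 (own x) x 118 (own y) x 4 mm, with a low rim 6 mm high round a rectangular floor 166 (own x) x 82 (own y) mm: the longer, narrower of the two rimmed bays. Origin at the centre of the base's underside (3 mm above the table); floor 4 mm above the origin. Fixed.
- wedge_plate: wedge plate: plate 100 (own x) x 62 (own y) x 10 mm thick, lying flat, with a 50 x 46 mm window; origin: centre of its underside, z up. Window divided by one blade each way (a single cross: four large openings). Two round 13 mm through holes on its long centre line, at own x = -38 and +38 mm, y = 0. Ends alike. 0.15 kg. Grip across its 62 mm width, fingertips just above the table.
- chip_plate: chip plate: plate 100 (own x) x 62 (own y) x 10 mm thick, lying flat, with a 50 x 46 mm window; origin: centre of its underside, z up. Window divided by four blades each way (a fine grid of 25 small openings). Two round 13 mm through holes on its long centre line, at own x = -38 and +38 mm, y = 0. Ends alike. 0.15 kg. Grip across its 62 mm width, fingertips just above the table.
- diagonal_plate: look-alike that does not belong: plate 100 (own x) x 62 (own y) x 10 mm thick, lying flat, with a 50 x 46 mm window; origin: centre of its underside, z up. Window divided by a fine grid; its two 13 mm holes sit at diagonally opposite corners (own x -38, y +18 and x +38, y -18 mm).
- one_end_plate: look-alike that does not belong: plate 100 (own x) x 62 (own y) x 10 mm thick, lying flat, with a 50 x 46 mm window; origin: centre of its underside, z up. Window divided by a single cross; both its 13 mm holes sit at the same end (own x +38, y +18 and -18 mm).
- scraper: bench scraper lying flat, 98 (own x) x 120 (own y, lengthwise) x 22 mm high; origin: centre of its outline, underside, z up. The black grip bar, 28 mm wide, 22 mm high, runs along own y, centred at own x = -35 mm; the rest to x = +49 is steel blade 3 mm high. 0.11 kg. Grip across the bar at y = 0, fingertips 5 mm or more above its support. Fits its bay either way round, own y along the bay's own x.
- scoop: dark measuring scoop on its flat cup bottom, 61 (own x) x 147 (own y, lengthwise) x 30 mm high; origin: outline centre, underside, z up. Cup at own y = +43 mm, 61 mm across; straight handle 16 mm wide, from 25 to 31 mm above the origin, runs from y = +12 to -74 mm. 0.045 kg; barely balances: may tip 0.25 rad until its handle's end rests, which is fine. Grip across the handle at y = -6 mm. Fits its bay either way round, own y along the bay's own x.
Mind the look-alikes: they are no part of the job. What is shaped like the pin_bay but brown is not meant.

How it is judged:
By the outcome, as a careful person would: the job done as asked, in the order asked, and still so for the second after the job is handed in, with the robot touching nothing.
It also fails if it takes over 112 s, if anything falls off the work surface, if the arm or the gripper's body presses on something with over 40 N, if the wrist force passes 120 N, or if a joint passes its speed limit or range.

ROBOT

A 6-joint arm with a two-finger parallel gripper is mounted at the origin on a cart in front of the work surface, level with it; the furniture and walls round the work are solid. World frame = base frame: x ahead of the robot, y to its left, z up, the work surface at z = 0. Lengths are in m, angles in rad, forces in N, time in s.
With the tool pointing down it reaches from about 0.3 to 0.95 m from the base axis. Payload 3.1 kg.
Tool frame: the origin (TCP) lies midway between the tips of the shut fingers; the grasp point (between the pads) lies 19 mm behind it; z points along the fingers, x is the direction in which the jaws open and shut, and the axes are right-handed (so a half turn about z gives the same grasp; the last joint's range is limited). The gripper opens to 85 mm and grips with 20 to 120 N. Pads are 22 mm wide; open, the fingers measure 114 mm over their backs; the gripper's body (76 mm by 85 mm) begins 54 mm behind the grasp point. The pads swing forward as they close: fully open they stand 13 mm farther back than shut.
Start: joints at [-1.173, 0.308, 1.634, -0, 1.2, -0.07], TCP at [0.282, -0.558, 0.231] pointing down, gripper open.
Joint ranges: [-3.06, 3.06], [-0.79, 1.96], [0.05, 2.63], [-1.19, 4.34], [0.05, 2.64], [-2.94, 2.94]. Speed limits (rad/s): [2.79, 2.79, 3.14, 3.14, 3.14, 3.14].

INTERFACE

Orientations are given as a rotation vector (axis times angle).
In Python, from workcell import ctrl gives the robot as it stands.
- The arm moves only by the tool send_rows, never from a script. Its argument "motion" is a list of rows, each a list of 7 numbers: the turn, a rotation vector about the world's x, y, z in rad, then the shift along the world's x, y, z in mm, then the opening, from -1 (shut) to 1 (fully open), so that 0 is half open. In form: [[ax, ay, az, x, y, z, gripper], ...]. A call has 1 to 8 rows; each row is the pose to reach, as a shift and turn from the pose commanded when the call began; what a row does not reach only later rows make up. A row lasts 1/12 s, in which the tool goes at most 41.7 mm and 7.16 degrees, less where a joint would pass 70% of its speed; a pose out of reach is approached as far as the arm can. A call with a gripper value outside its range is refused whole. The fingers move at their own pace and stop on an object; "force" is the grip in N (left out, the last holds). Time passes only in rows, so rows that repeat a pose let the fingers close. It gives the time, the measured TCP pose, the force and the opening at its end, in the units of the state.
- ctrl.read_state(): the state, without advancing time (a new reading comes with each control period).
- ctrl.grab_frame(name): name is "scene" or "top"; returns a dict with "color" (480x640x3 uint8, blue, green, red), "intrinsics" (3x3 intrinsics, pixels), "pose" (4x4, takes a point from camera to world coordinates). Camera axes: x right, y up, looking along -z (the intrinsics and any distortion apply to the point x, -y, -z); pixel columns grow to the right and rows downward; lengths in m; the calibration is good to about 2 mm. A picture is of the moment at which its call begins. There is no depth.
- ctrl.job_done(): hands the job in, once; it reports no verdict.
The state is a dict: "time": time; "joint_pos": joint angles; "qvel": joint speeds; "joint_torque": joint torques, N m; "tool_pos": TCP position; "ee_rot": TCP orientation; "ft_force": force on the tool from outside, world axes, zero at the start; "torque": the same for the moment, N m; "opening": opening from 0.0 (shut) to 1.0 (fully open).
Only numpy, scipy, OpenCV 4.12 (cv2) and the standard library are available. Lean on these libraries where they do the work, as an engineer would, in place of code of your own. Each camera call takes 0.05 s, during which the arm holds its last target.

## Working session

There is one attempt and no reset: what is moved stays moved. The work goes in short steps, Python scripts to look and compute and a tool call to move; the robot and the scene stay as the last step left them, time stands still between calls to the robot, and variables do not carry over. Pictures are saved under pics/ and viewed, and the job is handed in when it is done.

Besides the shell and the picture viewer there is one more tool, called after "Request:" as a command line: name --pt "numbers of a row" for each row, then --argument value for the rest. send_rows: Moves the arm, as the interface text tells. Its arguments: {"type":"object","properties":{"motion":{"type":"array","items":{"type":"array","items":{"type":"number"}}},"force":{"type":"number"}},"required":["motion"]}

```bash
ls; mkdir -p pics
python3 - <<'E'
from workcell import ctrl
import cv2,numpy as np
print(ctrl.read_state())
for n in("scene","top"):
    f=ctrl.grab_frame(n); cv2.imwrite(f"pics/{n}0.png",f["color"]); print(n,f["intrinsics"],f["pose"],f.keys())
E
```

```text
pics
{'time': 0.0, 'joint_pos': array([-1.17268282e+00,  3.09002064e-01,  1.63519153e+00, -2.12539526e-05,
        1.19970302e+00, -6.97420170e-02]), 'qvel': array([ 1.21492233e-05,  9.19465169e-04, -1.14785854e-03,  9.88975686e-04,
        5.22690429e-04, -1.68202787e-03]), 'joint_torque': array([ 6.69138954e-04, -4.15253198e+01, -2.76667124e+01, -2.21265163e-04,
        1.02157641e-02, -1.18806051e-05]), 'tool_pos': array([ 0.28148434, -0.55710074,  0.23004654]), 'ee_rot': array([-2.6747441 ,  1.64530152,  0.00295977]), 'ft_force': array([ 0.14122441, -0.51622879, -0.25786929]), 'torque': array([-0.02164634,  0.03263661,  0.00292546]), 'opening': 0.997398526080441}
scene [[544.25733139   0.         322.122706  ]
 [  0.         544.25733139 234.02753635]
 [  0.           0.           1.        ]] [[-0.86356598  0.24365161 -0.44146085 -0.2259103 ]
 [-0.50403013 -0.44211908  0.74194632  1.11213   ]
 [-0.01440185  0.86322918  0.50460675  0.88579676]
 [ 0.          0.          0.          1.        ]] dict_keys(['color', 'intrinsics', 'pose'])
top [[539.39833579   0.         323.02056222]
 [  0.         539.39833579 243.66689244]
 [  0.           0.           1.        ]] [[-0.15687384  0.94903495 -0.27335555 -0.01248212]
 [-0.98760542 -0.14931051  0.04839324 -0.03189381]
 [ 0.00511202  0.27755906  0.96069498  1.82754213]
 [ 0.          0.          0.          1.        ]] dict_keys(['color', 'intrinsics', 'pose'])
```

View pics/scene0.png

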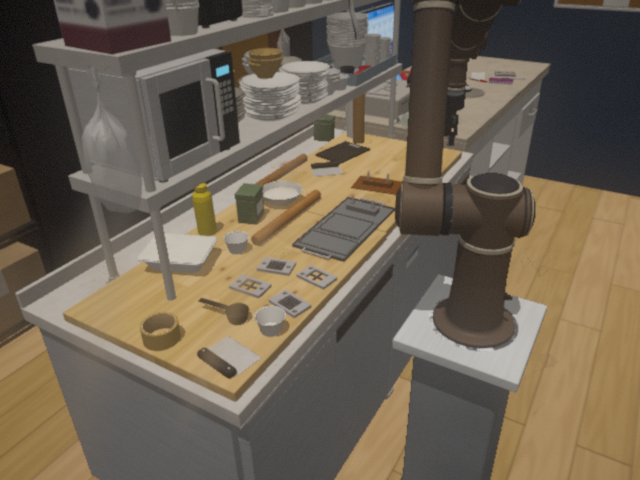

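View pics/top0.png

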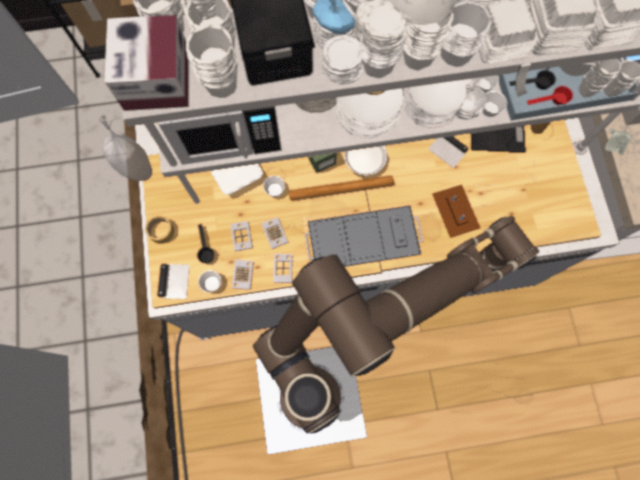

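The scene view shows four plates near (250,286), (276,266), (318,276) and (290,302), the scoop at (230,308), the scraper at (230,358) and the caddy at (350,225). A brown bay sits at (380,184). In the top view the plates are at (241,236), (275,233), (243,275) and (283,268). Next I'll zoom in.

```bash
cat > h.py <<'E'
import cv2,numpy as np
def ray(f,px):
    K=f["intrinsics"];P=f["pose"]
    d=np.linalg.inv(K)@np.array([px[0],px[1],1.]); d=np.array([d[0],-d[1],-d[2]])
    return P[:3,3],P[:3,:3]@d
def toplane(f,px,z):
    o,d=ray(f,px); return o+d*(z-o[2])/d[2]
def proj(f,p):
    P=f["pose"]; c=P[:3,:3].T@(np.asarray(p,float)-P[:3,3]); q=f["intrinsics"]@np.array([c[0],-c[1],-c[2]]); return q[:2]/q[2]
def crop(img,x0,y0,x1,y1,s,fn):
    c=cv2.resize(img[y0:y1,x0:x1],None,fx=s,fy=s,interpolation=cv2.INTER_CUBIC); cv2.imwrite(fn,c)
E
python3 - <<'E'
import pickle,cv2
from workcell import ctrl
from h import *
F={n:ctrl.grab_frame(n) for n in("scene","top")}
pickle.dump(F,open("f0.pkl","wb"))
t=F["top"]["color"];s=F["scene"]["color"]
crop(t,140,205,300,315,5,"pics/t_left.png")
crop(t,290,190,490,290,4,"pics/t_right.png")
crop(s,190,240,350,385,4,"pics/s_left.png")
crop(s,280,160,430,270,5,"pics/s_right.png")
E
```

```text
(no output)
```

View pics/t_left.png

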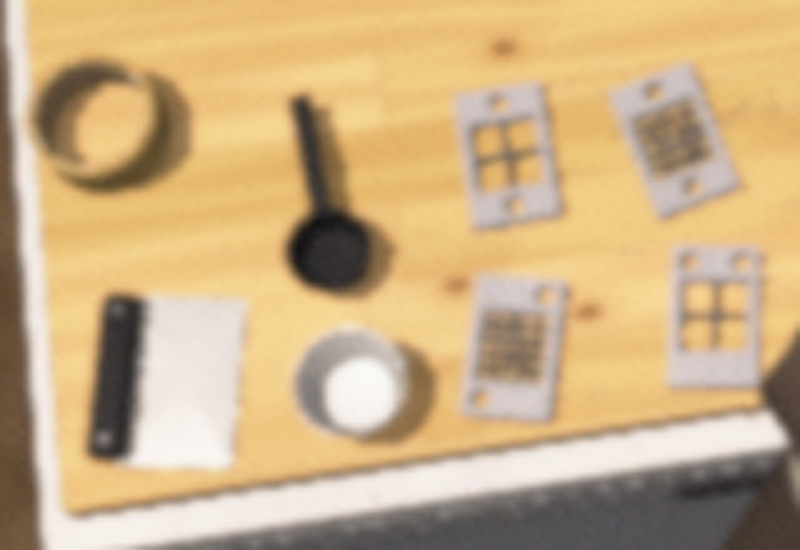

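View pics/t_right.png

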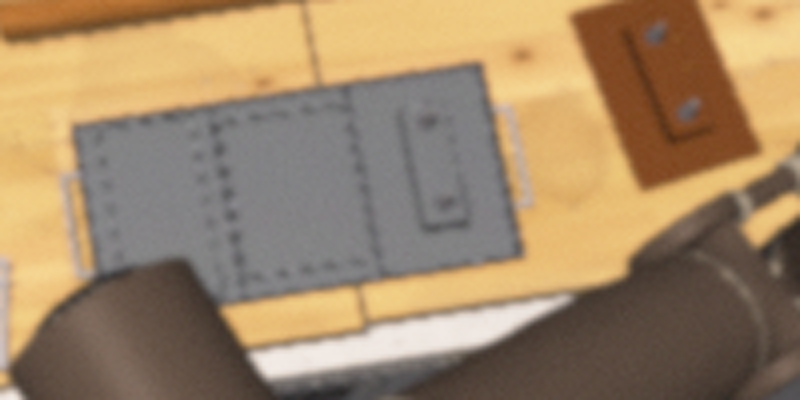

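View pics/s_left.png

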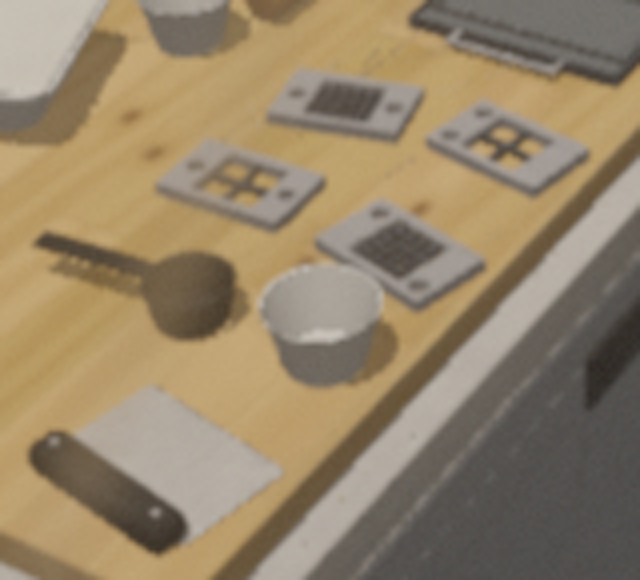

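View pics/s_right.png

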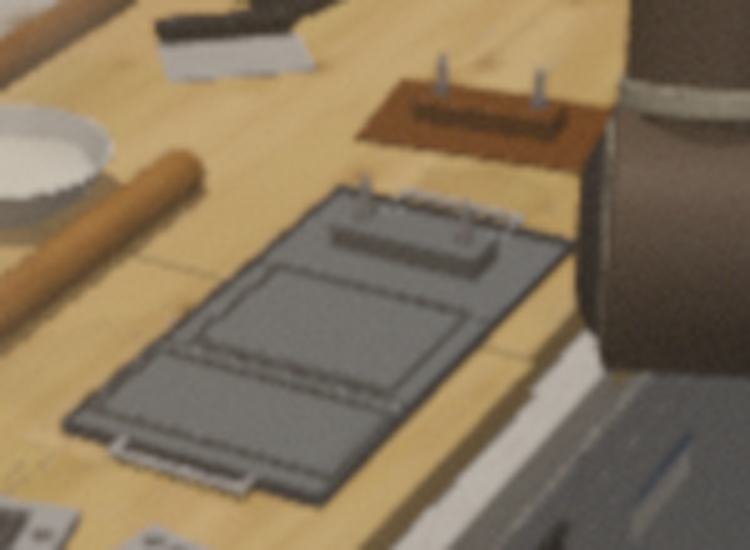

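Run:
```python
import pickle
from h import *
F=pickle.load(open("f0.pkl","rb"))
for n,roi in(("top",(160,200,300,310)),("scene",(190,240,350,385))):
    f=F[n]; im=f["color"]; x0,y0,x1,y1=roi
    S=4
    c=cv2.resize(im[y0:y1,x0:x1],None,fx=S,fy=S,interpolation=cv2.INTER_CUBIC)
    hsv=cv2.cvtColor(c,cv2.COLOR_BGR2HSV)
    m=((hsv[...,1]<70)&(hsv[...,2]>70)).astype(np.uint8)*255
    cv2.imwrite(f"pics/m_{n}.png",m)
    cs,_=cv2.findContours(m,cv2.RETR_EXTERNAL,cv2.CHAIN_APPROX_NONE)
    for k in cs:
        if cv2.contourArea(k)<1000: continue
        px=(k[:,0,:]+.5)/S-.5+[x0,y0]
        w=np.array([toplane(f,p,.010)[:2] for p in px])*1000
        r=cv2.minAreaRect(w.astype(np.float32))
        print(n,px.mean(0).round(1),np.round(r[0],1),np.round(r[1],1),round(r[2],1))
```

```text
top [239.5 302.3] [332.9 221.5] [ 77.7 474.6] 0.2
top [209.8 280.9] [435.2 282.1] [77.2 79. ] 84.0
top [176.2 281.6] [452.1 397.8] [ 86.1 122.4] 78.7
top [242.3 274. ] [441.  168.9] [ 65.  102.4] 76.5
top [282.4 268.1] [440.6  28.2] [ 66.3 101.7] 81.4
top [241.  235.6] [579.  157.2] [102.3  63.8] 1.6
top [274.3 232.5] [572.4  39.5] [102.3  63.4] 13.6
scene [231.3 357.7] [445.7 408.2] [ 85.1 120.6] 79.3
scene [279.8 311.8] [441.2 220.3] [173.7 111.8] 84.1
scene [318.4 346.4] [257.9 228. ] [187.7 459. ] 0.2
scene [249.8 285.5] [574.2 162.5] [105.9  70.5] 1.4
scene [316.4 276.3] [436.7  35.1] [ 71.8 107.5] 80.6
scene [276.  265.6] [567.2  45.7] [103.7  74.9] 14.1
scene [323.7 247.2] [496.7 -92.8] [176.  117.5] 28.9
scene [236.  244.9] [741.   20.8] [73.  81.9] 30.1
scene [199.4 252.6] [807.2 115.6] [ 86.1 182.6] 28.9
```

View pics/m_top.png

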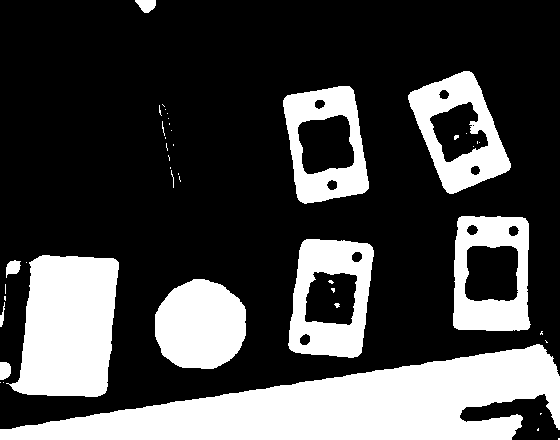

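View pics/m_scene.png

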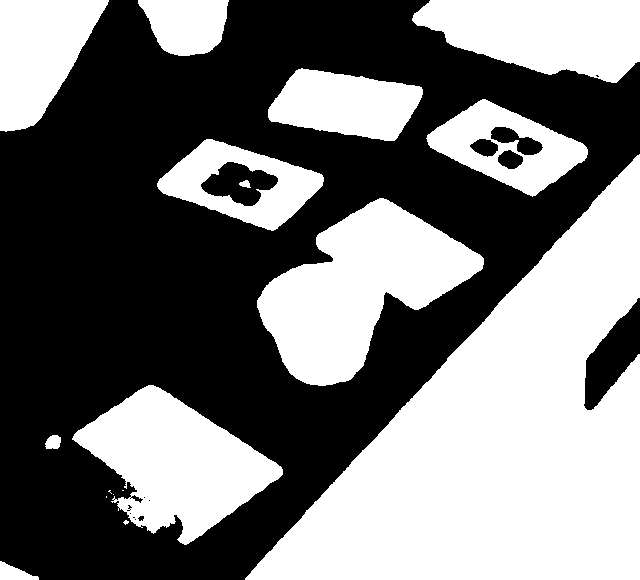

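Candidates for each part, by top pixel:
- **Wedge plate:** (241,236) is a single cross with one centre-line hole at each end. (283,268) is also a cross, but both holes are at one end, so it is the look-alike.
- **Chip plate:** (274,232) is a grid with centre-line end holes. (243,275) has diagonal holes, so it is the look-alike.
- **Scraper:** (172,281). The thing at (450,150) is a distant blade.
- **Scoop:** (205,245).
- **Pin bay:** the grey one at (400,232). The brown one at (456,210) is not meant.

The close crops above confirm the plate choices. Next I'll measure the pins, caddy, scraper and scoop.

Run:
```python
import pickle
from h import *
F=pickle.load(open("f0.pkl","rb"))
t=F["top"]["color"];s=F["scene"]["color"]
def grid(img,x0,y0,x1,y1,k,fn):
    c=cv2.resize(img[y0:y1,x0:x1],None,fx=k,fy=k,interpolation=cv2.INTER_CUBIC)
    c=cv2.convertScaleAbs(c,alpha=1.7)
    for x in range(x0,x1,5):
        cv2.line(c,((x-x0)*k+k//2,0),((x-x0)*k+k//2,6),(0,0,255),1)
        if x%10==0: cv2.putText(c,str(x),((x-x0)*k,18),0,.4,(0,0,255),1)
    for y in range(y0,y1,5):
        cv2.line(c,(0,(y-y0)*k+k//2),(6,(y-y0)*k+k//2),(0,0,255),1)
        if y%10==0: cv2.putText(c,str(y),(8,(y-y0)*k+k//2+4),0,.4,(0,0,255),1)
    cv2.imwrite(fn,c)
grid(t,380,200,430,260,10,"pics/t_pin.png")
grid(s,335,190,400,225,12,"pics/s_pin.png")
# brown / far scraper dims
for p in((435,146),(455,165),(465,150)): print(toplane(F["top"],p,.003).round(3))
```

```text
[ 0.815 -0.595  0.003]
[ 0.729 -0.651  0.003]
[ 0.782 -0.701  0.003]
```

View pics/t_pin.png

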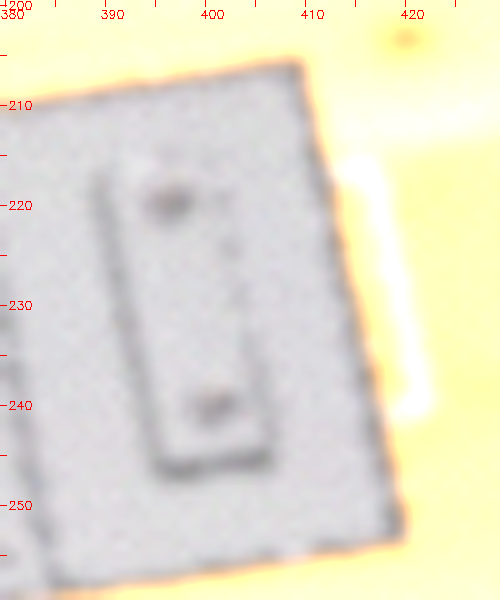

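View pics/s_pin.png

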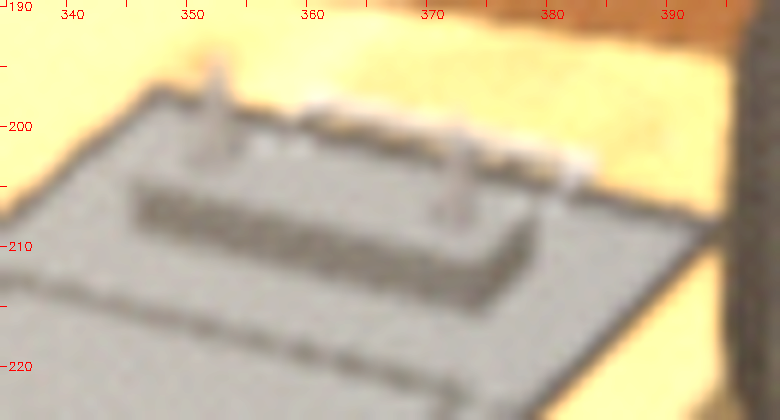

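Run:
```python
import pickle
from h import *
F=pickle.load(open("f0.pkl","rb"))
t=F["top"];s=F["scene"]
for n,f,ps in(("top",t,[(308.5,221.5),(409,206),(419.5,253.5)]),("scene",s,[(348,197.5),(394.5,208.3),(293,245),(344.5,259.5)])):
    w=[toplane(f,p,.012)[:2]*1000 for p in ps]
    print(n,np.round(w,1).tolist())
    for i in range(len(w)):
        for j in range(i): d=w[i]-w[j]; print(j,i,np.linalg.norm(d).round(1),np.degrees(np.arctan2(d[1],d[0])).round(1))
print("pins top z59",[toplane(t,p,.059).round(4) for p in((396.2,219.8),(400.8,240))],"z27",[toplane(t,p,.027).round(4) for p in((396.2,219.8),(400.8,240))])
print("pins scene tip",[toplane(s,p,.057).round(4) for p in((352.3,194.5),(372.5,200))])
print("pins scene base",[toplane(s,p,.027).round(4) for p in((351.8,202.5),(371.8,207.5))])
# scraper blade z=.003
for n,roi in(("top",(160,260,195,302)),("scene",(190,330,265,378))):
    f=F[n]; x0,y0,x1,y1=roi;S=4
    c=cv2.resize(f["color"][y0:y1,x0:x1],None,fx=S,fy=S,interpolation=cv2.INTER_CUBIC)
    h=cv2.cvtColor(c,cv2.COLOR_BGR2HSV)
    m=((h[...,1]<70)&(h[...,2]>120)).astype(np.uint8)
    k=max(cv2.findContours(m,0,1)[0],key=cv2.contourArea)
    w=np.array([toplane(f,p,.003)[:2] for p in (k[:,0]+.5)/S-.5+[x0,y0]])*1000
    print(n,"blade",cv2.minAreaRect(w.astype(np.float32)))
    m=(h[...,2]<70).astype(np.uint8)
    k=max(cv2.findContours(m,0,1)[0],key=cv2.contourArea)
    w=np.array([toplane(f,p,.02)[:2] for p in (k[:,0]+.5)/S-.5+[x0,y0]])*1000
    print(n,"bar",cv2.minAreaRect(w.astype(np.float32)))
for n,roi in(("top",(190,218,222,268)),("scene",(194,290,255,328))):
    f=F[n]; x0,y0,x1,y1=roi;S=4
    c=cv2.resize(f["color"][y0:y1,x0:x1],None,fx=S,fy=S,interpolation=cv2.INTER_CUBIC)
    h=cv2.cvtColor(c,cv2.COLOR_BGR2HSV)
    m=(h[...,2]<(70 if n=="top" else 95)).astype(np.uint8); cv2.imwrite(f"pics/scoop_{n}.png",np.hstack([c,cv2.merge([m*255]*3)]))
    k=max(cv2.findContours(m,0,1)[0],key=cv2.contourArea)
    px=(k[:,0]+.5)/S-.5+[x0,y0]
    w=np.array([toplane(f,p,.03)[:2] for p in px])*1000
    print(n,"scoop",cv2.minAreaRect(w.astype(np.float32)),w.min(0),w.max(0))
```

```text
top [[592.9, -85.3], [594.9, -449.3], [416.5, -450.2]]
0 1 364.0 -89.7
0 2 405.3 -115.8
1 2 178.3 -179.7
scene [[588.1, -441.8], [408.5, -444.9], [583.4, -71.5], [406.0, -76.2]]
0 1 179.6 -179.0
0 2 370.4 90.7
1 2 412.3 64.9
0 3 408.5 116.5
1 3 368.8 90.4
2 3 177.5 -178.5
pins top z59 [array([ 0.5363, -0.3846,  0.059 ]), array([ 0.4623, -0.386 ,  0.059 ])] z27 [array([ 0.5462, -0.3909,  0.027 ]), array([ 0.4709, -0.3924,  0.027 ])]
pins scene tip [array([ 0.544 , -0.3893,  0.057 ]), array([ 0.465 , -0.3846,  0.057 ])]
pins scene base [array([ 0.5444, -0.3872,  0.027 ]), array([ 0.4675, -0.3866,  0.027 ])]
top blade ((453.37890625, 396.7758483886719), (80.93553161621094, 122.8215103149414), 78.71940612792969)
top bar ((459.2884826660156, 437.7869567871094), (20.913619995117188, 104.82231903076172), 79.56488800048828)
scene blade ((450.4019470214844, 398.853759765625), (78.26556396484375, 121.59317016601562), 79.26294708251953)
scene bar ((408.3601379394531, 458.2962646484375), (25.34621810913086, 28.701200485229492), 78.13690948486328)
top scoop ((563.0481567382812, 279.59466552734375), (50.71360778808594, 132.207275390625), 84.21514129638672) [496.78262347 257.74423237] [630.83153638 309.35336377]
scene scoop ((493.82159423828125, 291.9268798828125), (23.881444931030273, 73.6150894165039), 19.773656845092773) [476.50883163 260.36627301] [517.07059701 328.8092953 ]
```

Request:
send_rows --pt "0 0 -0.1 50 120 0 1" --pt "0 0 -0.2 100 240 0 1" --pt "0 0 -0.3 120 290 0 1" --pt "0 0 -0.44 120 290 0 1" --pt "0 0 -0.44 120 290 0 1" --pt "0 0 -0.44 120 290 0 1" --pt "0 0 -0.44 120 290 0 1" --pt "0 0 -0.44 120 290 0 1"

```text
time: 0.87
tool_pos: [0.4023, -0.264, 0.231]
ee_rot: [-2.253, 2.187, 0.002]
ft_force: [-0.1, -0.8, 0.1]
opening: 0.999
```

Request:
send_rows --pt "0 0 0 120 290 0 1" --pt "0 0 0 120 290 0 1" --pt "0 0 0 120 290 0 1" --pt "0 0 0 120 290 0 1" --pt "0 0 0 120 290 0 1" --pt "0 0 0 120 290 0 1" --pt "0 0 0 120 290 0 1" --pt "0 0 0 120 290 0 1"

```text
time: 1.53
tool_pos: [0.5229, 0.0261, 0.2314]
ee_rot: [-2.253, 2.186, 0.0]
ft_force: [0.8, 0.6, 0.2]
opening: 1.003
```

Request:
send_rows --pt "0 0 0 57 135 -80 1" --pt "0 0 0 57 135 -80 1" --pt "0 0 0 57 135 -80 1" --pt "0 0 0 57 135 -80 1" --pt "0 0 0 57 135 -80 1" --pt "0 0 0 57 135 -80 1" --pt "0 0 0 57 135 -80 1" --pt "0 0 0 57 135 -80 1"

```text
time: 2.2
tool_pos: [0.5791, 0.1561, 0.1522]
ee_rot: [-2.251, 2.191, -0.002]
ft_force: [1.3, -0.3, -0.3]
opening: 1.0
```

```bash
cat >> h.py <<'E'
def grid(img,x0,y0,x1,y1,k,fn,a=1.4):
    c=cv2.resize(img[y0:y1,x0:x1],None,fx=k,fy=k,interpolation=cv2.INTER_CUBIC)
    c=cv2.convertScaleAbs(c,alpha=a)
    for x in range(x0,x1,5):
        cv2.line(c,((x-x0)*k+k//2,0),((x-x0)*k+k//2,6),(0,0,255),1)
        if x%10==0: cv2.putText(c,str(x),((x-x0)*k,18),0,.4,(0,0,255),1)
    for y in range(y0,y1,5):
        cv2.line(c,(0,(y-y0)*k+k//2),(6,(y-y0)*k+k//2),(0,0,255),1)
        if y%10==0: cv2.putText(c,str(y),(8,(y-y0)*k+k//2+4),0,.4,(0,0,255),1)
    cv2.imwrite(fn,c)
E
python3 - <<'E'
import pickle
from workcell import ctrl
from h import *
F={n:ctrl.grab_frame(n) for n in("scene","top")}
pickle.dump(F,open("f1.pkl","wb"))
print(ctrl.read_state()["tool_pos"])
t=F["top"]["color"];s=F["scene"]["color"]
grid(t,300,195,430,270,6,"pics/t1_caddy.png")
grid(t,200,180,360,300,5,"pics/t1_l.png",1)
grid(s,285,180,415,270,6,"pics/s1_caddy.png")
grid(s,200,160,340,320,4,"pics/s1_l.png",1)
E
```

```text
[0.57937515 0.15591305 0.15279851]
```

View pics/t1_caddy.png

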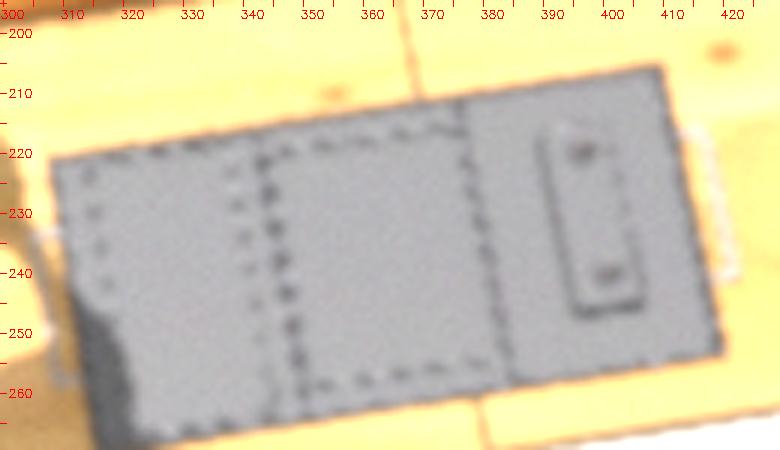

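View pics/t1_l.png

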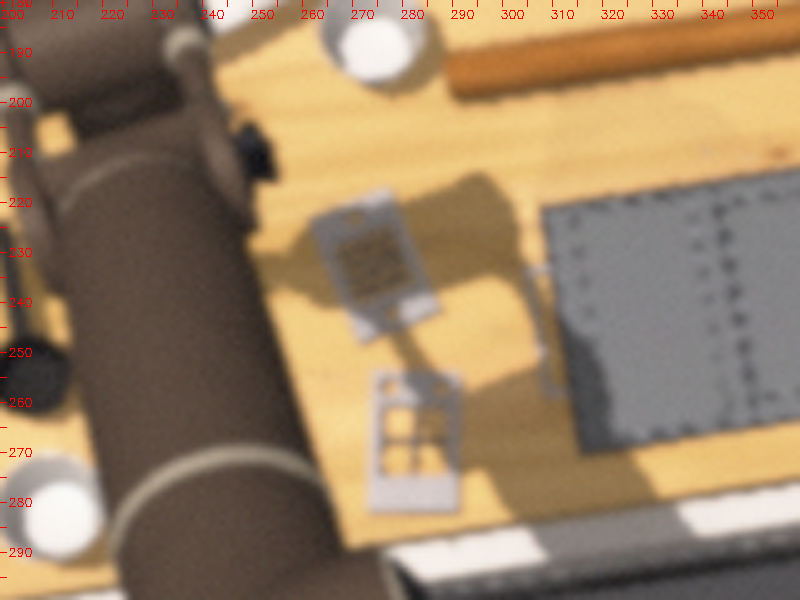

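View pics/s1_caddy.png

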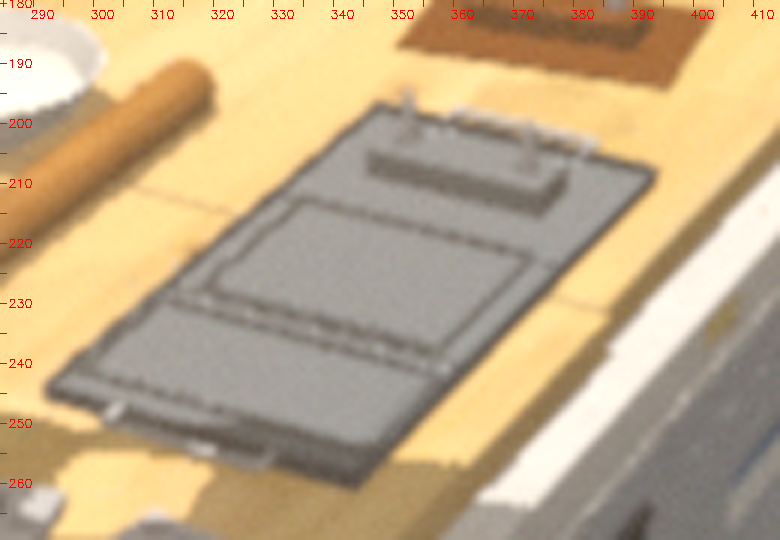

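View pics/s1_l.png

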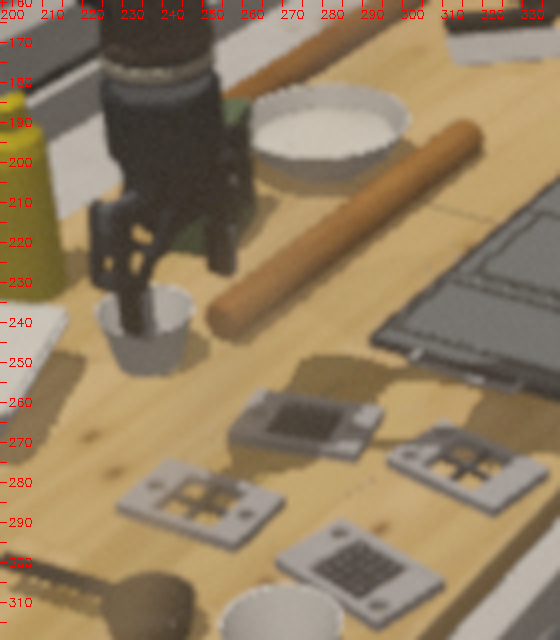

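Request:
send_rows --pt "0 0 0 0 1 -40 1" --pt "0 0 0 0 1 -80 1" --pt "0 0 0 0 1 -115 1" --pt "0 0 0 0 1 -135 1" --pt "0 0 0 0 1 -145 1" --pt "0 0 0 0 1 -150 1" --pt "0 0 0 0 1 -154 1" --pt "0 0 0 0 1 -154 1"

```text
time: 2.97
tool_pos: [0.5801, 0.158, -0.0016]
ee_rot: [-2.25, 2.19, -0.002]
ft_force: [0.1, 0.6, -0.5]
opening: 0.997
```

Request:
send_rows --pt "0 0 0 0 0 0 0.55" --pt "0 0 0 0 0 0 0.4" --pt "0 0 0 0 0 0 0.3" --pt "0 0 0 0 0 0 0.3" --pt "0 0 0 0 0 0 0.3" --pt "0 0 0 0 0 0 0.3" --force 30

```text
time: 3.47
tool_pos: [0.5805, 0.1584, -0.0007]
ee_rot: [-2.251, 2.188, -0.003]
ft_force: [-0.2, -1.0, 5.9]
opening: 0.716
```

Request:
send_rows --pt "0 0 0 0 0 2 0.3" --pt "0 0 0 0 0 20 0.3" --pt "0 0 0 0 0 50 0.3" --pt "0 0 0 0 0 90 0.3" --pt "0 0 0 0 0 120 0.3" --pt "0 0 0 0 0 120 0.3" --pt "0 0 0 0 0 120 0.3" --pt "0 0 0 0 0 120 0.3" --force 60

```text
time: 4.13
tool_pos: [0.5776, 0.158, 0.1164]
ee_rot: [2.251, -2.189, -0.002]
ft_force: [-1.3, 0.0, -2.0]
opening: 0.697
```

Run:
```python
import pickle
from workcell import ctrl
from h import *
F={n:ctrl.grab_frame(n) for n in("scene","top")}
st=ctrl.read_state();print(st["tool_pos"],st["ft_force"],st["opening"])
s=F["scene"]["color"]
grid(s,190,170,290,290,5,"pics/s2.png",1)
```

```text
[0.57660233 0.15774348 0.11487326] [-0.58048088  0.4780222  -1.94775973] 0.6973300778784566
```

View pics/s2.png

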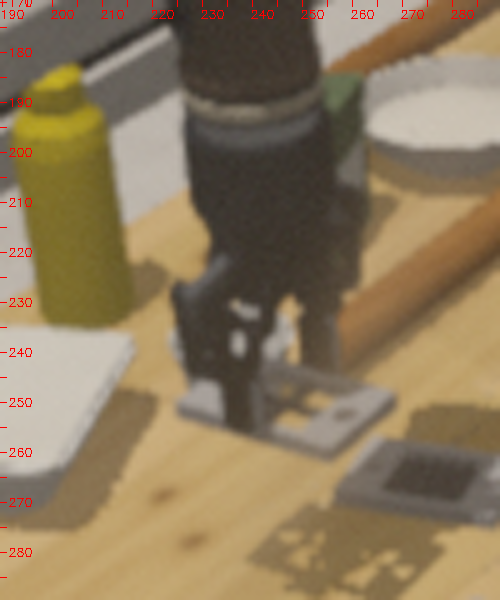

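Request:
send_rows --pt "0 0 0 -5 -20 10 0.3" --pt "0 0 0 -10 -55 30 0.3" --pt "0 0 0 -15 -95 30 0.3" --pt "0 0 0 -20 -135 30 0.3" --pt "0 0 0 -25 -175 30 0.3" --pt "0 0 0 -30 -215 30 0.3" --pt "0 0 0 -35 -255 30 0.3" --pt "0 0 0 -40 -280 30 0.3"

```text
time: 4.9
tool_pos: [0.5369, -0.125, 0.1452]
ee_rot: [2.248, -2.19, -0.003]
ft_force: [1.4, -0.1, -1.0]
opening: 0.698
```

Request:
send_rows --pt "0 0 0 -5 -35 0 0.3" --pt "0 0 0 -10 -75 0 0.3" --pt "0 0 0 -15 -115 0 0.3" --pt "0 0 0 -20 -155 0 0.3" --pt "0 0 0 -25 -195 0 0.3" --pt "0 0 0 -30 -230 -20 0.3" --pt "0 0 0 -33 -255 -40 0.3" --pt "0 0 0 -33 -266 -50 0.3"

```text
time: 5.57
tool_pos: [0.5025, -0.3899, 0.0927]
ee_rot: [2.248, -2.193, -0.009]
ft_force: [-0.4, 1.3, -2.5]
opening: 0.695
```

Run:
```python
import pickle
from workcell import ctrl
from h import *
F={n:ctrl.grab_frame(n) for n in("scene","top")}
pickle.dump(F,open("f3.pkl","wb"))
st=ctrl.read_state();print(st["tool_pos"],st["ee_rot"],st["ft_force"],st["opening"])
s=F["scene"]["color"]
grid(s,320,140,420,240,7,"pics/s3.png",1.3)
grid(F["top"]["color"],350,190,430,270,8,"pics/t3.png",1.3)
```

```text
[ 0.50264616 -0.38738232  0.09244388] [ 2.24844113 -2.19360108 -0.01345607] [ 0.02032461 -0.13242889 -1.89528921] 0.6998798814506244
```

View pics/s3.png

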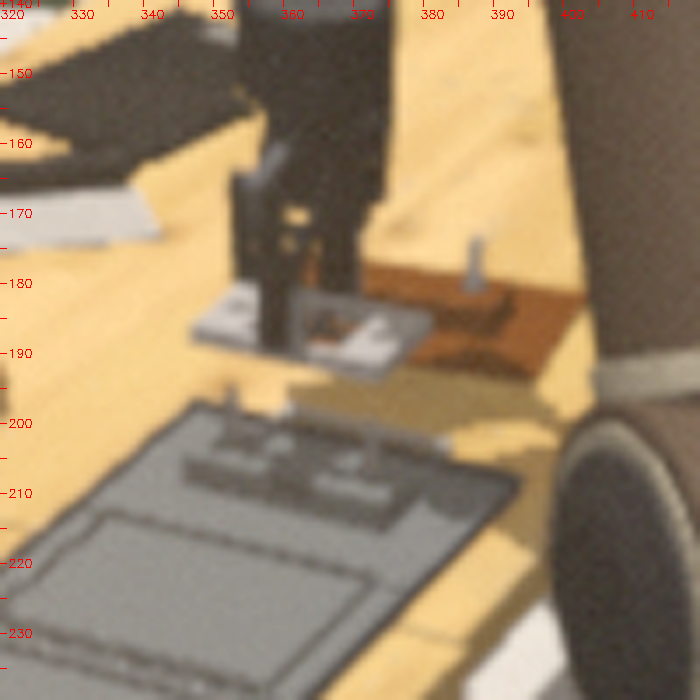

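View pics/t3.png

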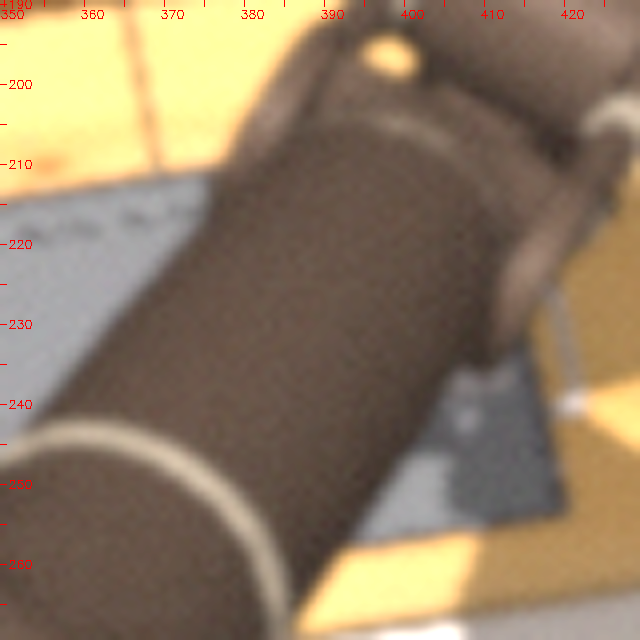

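Run:
```python
import pickle
from h import *
F=pickle.load(open("f3.pkl","rb"))
grid(F["scene"]["color"],342,172,392,208,15,"pics/s3z.png",1.4)
```

```text
(no output)
```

View pics/s3z.png

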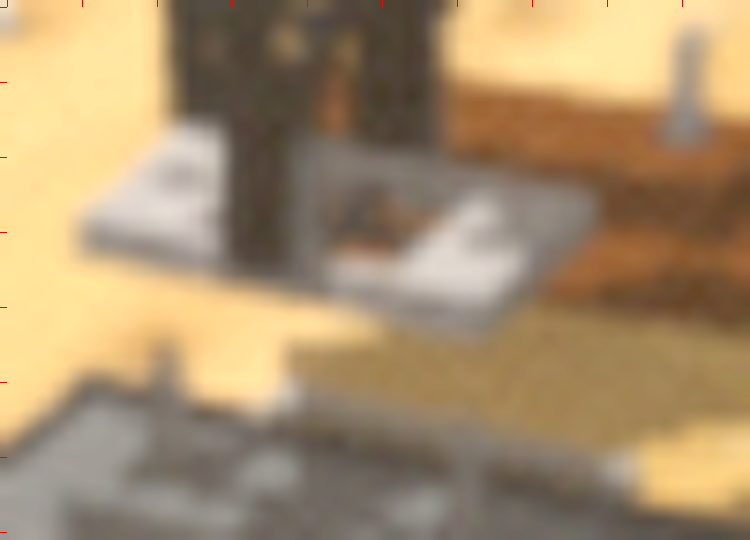

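Run:
```python
import pickle
from h import *
s=pickle.load(open("f3.pkl","rb"))["scene"]
P=lambda x,y:(x/15+342-.5,y/15+172-.5)
z=.103
for n,p in dict(holeF=(178,172),holeN=(490,227),cA=(85,222),cB=(488,312),cC=(597,195)).items():
    print(n,toplane(s,P(*p),z).round(4))
for n,p in dict(pinF=(165,348),pinN=(470,422)).items(): print(n,toplane(s,P(*p),.058).round(4))
```

```text
holeF [ 0.539  -0.3861  0.103 ]
holeN [ 0.4647 -0.3935  0.103 ]
cA [ 0.5451 -0.3528  0.103 ]
cB [ 0.4465 -0.3544  0.103 ]
cC [ 0.4509 -0.42    0.103 ]
pinF [ 0.5418 -0.3864  0.058 ]
pinN [ 0.4643 -0.3859  0.058 ]
```

Run:
```python
import pickle
from h import *
F=pickle.load(open("f1.pkl","rb"));G=pickle.load(open("f0.pkl","rb"))
f=F["top"];im=f["color"]
S=cv2.cvtColor(im,cv2.COLOR_BGR2HSV)[...,1].astype(float)
def edge(cols,y0f,z):   # per column sat crossing near predicted row
    pts=[]
    for x in cols:
        y0=y0f(x); ys=np.arange(int(y0)-5,int(y0)+6); v=S[ys,x]; th=(v.max()+v.min())/2
        i=[k for k in range(len(v)-1) if (v[k]-th)*(v[k+1]-th)<=0]
        if i:
            k=min(i,key=lambda k:abs(ys[k]-y0)); y=ys[k]+(th-v[k])/(v[k+1]-v[k]); pts.append(toplane(f,(x,y),z)[:2]*1000)
    w=np.array(pts,np.float32); vx,vy,cx,cy=cv2.fitLine(w,cv2.DIST_HUBER,0,.01,.01).ravel()
    return np.degrees(np.arctan2(vx,vy)) , cx,cy,len(w)
print("far",edge(range(315,404),lambda x:221.5+(x-308.5)*(-15.5/100),.012))
print("near z12",edge(range(330,414),lambda x:268.5+(x-320)*(-15/98),.012))
```

```text
far (np.float32(179.67557), np.float32(594.9519), np.float32(-268.98627), 89)
near z12 (np.float32(179.64882), np.float32(414.92468), np.float32(-278.21725), 84)
```

Request:
send_rows --pt "0 0 -0.02 3.5 0 -10 0.3" --pt "0 0 -0.02 3.5 0 -20 0.3" --pt "0 0 -0.02 3.5 0 -26 0.3" --pt "0 0 -0.02 3.5 0 -26 0.3" --pt "0 0 -0.02 3.5 0 -26 0.3"

```text
time: 6.08
tool_pos: [0.5094, -0.3864, 0.0709]
ee_rot: [2.232, -2.211, -0.002]
ft_force: [-0.6, -0.8, -1.9]
opening: 0.697
```

Run:
```python
import pickle
from workcell import ctrl
from h import *
F={n:ctrl.grab_frame(n) for n in("scene",)}
pickle.dump(F,open("f4.pkl","wb"))
st=ctrl.read_state();print(st["tool_pos"],st["ee_rot"],st["ft_force"],st["opening"])
grid(F["scene"]["color"],342,180,392,220,15,"pics/s4z.png",1.4)
```

```text
[ 0.50977773 -0.38701121  0.07155215] [-2.23150525e+00  2.21122583e+00 -2.35111930e-04] [-0.26001264 -0.40812003 -1.548379  ] 0.6926520669470577
```

View pics/s4z.png

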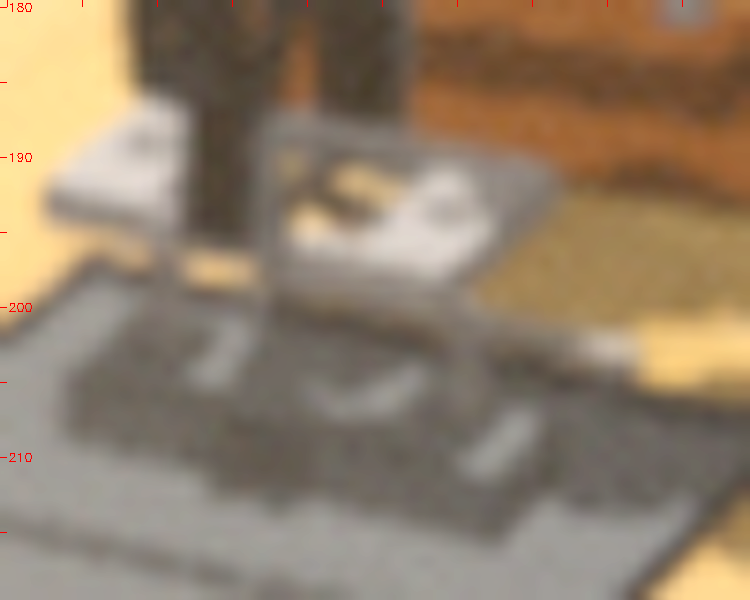

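Run:
```python
import pickle
from workcell import ctrl
from h import *
s=pickle.load(open("f4.pkl","rb"))["scene"]
P=lambda x,y:(x/15+342-.5,y/15+180-.5)
z=.082
for n,p in dict(holeF=(150,137),holeN=(452,203),cA=(50,190),cB=(448,275),cC=(560,178)).items():
    print(n,toplane(s,P(*p),z).round(4))
c=np.array([.5085,-.387]);a=np.radians(.34)
for zz in(.082,):
  for lx,ly in((38,0),(-38,0),(50,31),(-50,31),(-50,-31)):
    w=c+np.array([lx*np.cos(a)-ly*np.sin(a),lx*np.sin(a)+ly*np.cos(a)])/1000
    print(lx,ly,(proj(s,[*w,zz])+.5-[342,180])*15)
b=pickle.load(open("f0.pkl","rb"))["scene"]
for lx in(38,-38):
    w=np.array([.5045,-.388])+np.array([lx*np.cos(a),lx*np.sin(a)])/1000
    print("pin",[proj(s,[*w,zz]).round(2) for zz in(.027,.059)])
    
print(ctrl.read_state()["tool_pos"])
```

```text
holeF [ 0.5441 -0.3828  0.082 ]
holeN [ 0.4692 -0.3848  0.082 ]
cA [ 0.5511 -0.3477  0.082 ]
cB [ 0.4543 -0.352   0.082 ]
cC [ 0.4535 -0.4079  0.082 ]
38 0 [148.75231079 128.18784843]
-38 0 [451.27215648 197.55818084]
50 31 [ 38.30667837 169.65801498]
-50 31 [439.94705653 263.38193429]
-50 -31 [558.64327801 155.47204659]
pin [array([352.37, 202.56]), array([352.5 , 194.24])]
pin [array([372.27, 207.37]), array([372.57, 198.95])]
[ 0.50977773 -0.38701121  0.07155215]
```

Request:
send_rows --pt "0 0 0 -2.5 -1 0 0.3" --pt "0 0 0 -2.5 -1 0 0.3" --pt "0 0 0 -2.5 -1 -4 0.3" --pt "0 0 0 -2.5 -1 -8 0.3" --pt "0 0 0 -2.5 -1 -11 0.3" --pt "0 0 0 -2.5 -1 -14 0.3" --pt "0 0 0 -2.5 -1 -16 0.3" --pt "0 0 0 -2.5 -1 -16 0.3"

```text
time: 6.8
tool_pos: [0.5063, -0.3885, 0.0543]
ee_rot: [2.23, -2.213, -0.002]
ft_force: [0.6, 0.4, -1.6]
opening: 0.696
```

Request:
send_rows --pt "0 0 0 0 0 -3 0.3" --pt "0 0 0 0 0 -5 0.3" --pt "0 0 0 0 0 -7 0.3" --pt "0 0 0 0 0 -9 0.3" --pt "0 0 0 0 0 -10 0.3" --pt "0 0 0 0 0 -10 0.3"

```text
time: 7.3
tool_pos: [0.5066, -0.3887, 0.0449]
ee_rot: [-2.23, 2.213, 0.001]
ft_force: [-1.4, -0.2, -2.1]
opening: 0.694
```

Request:
send_rows --pt "0 0 0 0 0 -4 0.3" --pt "0 0 0 0 0 -8 0.3" --pt "0 0 0 0 0 -11 0.3" --pt "0 0 0 0 0 -13 0.3" --pt "0 0 0 0 0 -15 0.3" --pt "0 0 0 0 0 -15 0.3"

```text
time: 7.8
tool_pos: [0.5064, -0.3885, 0.0296]
ee_rot: [2.23, -2.213, -0.002]
ft_force: [0.2, -0.1, -1.8]
opening: 0.697
```

Run:
```python
import pickle
from workcell import ctrl
from h import *
F={n:ctrl.grab_frame(n) for n in("scene",)}
pickle.dump(F,open("f5.pkl","wb"))
st=ctrl.read_state();print(st["tool_pos"],st["ee_rot"],st["ft_force"],st["opening"])
grid(F["scene"]["color"],342,180,392,220,15,"pics/s5z.png",1.4)
```

```text
[ 0.50657736 -0.38868095  0.0298686 ] [ 2.23004724e+00 -2.21276543e+00 -1.09396729e-03] [-0.37715099  0.38417927 -1.96952364] 0.6971249978403947
```

View pics/s5z.png

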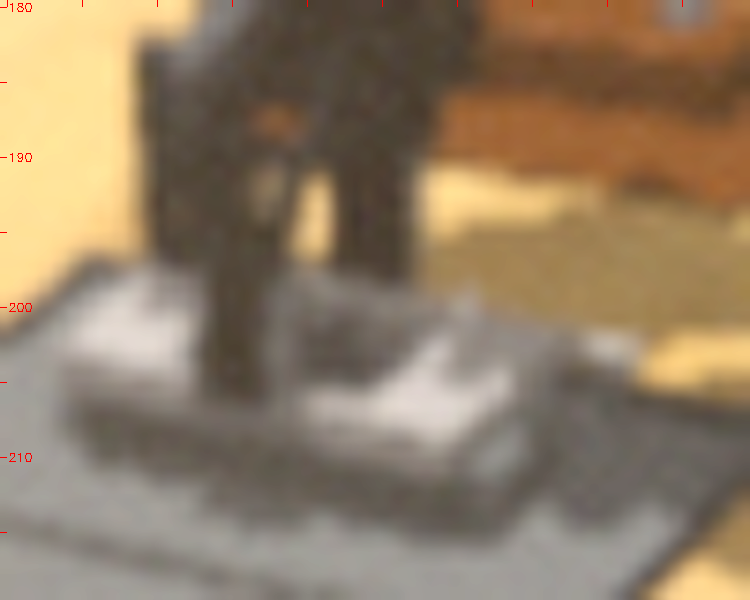

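Request:
send_rows --pt "0 0 0 0 0 -2 0.3" --pt "0 0 0 0 0 -3 0.3" --pt "0 0 0 0 0 -3 0.3" --pt "0 0 0 0 0 -3 0.6" --pt "0 0 0 0 0 -3 1" --pt "0 0 0 0 0 -3 1" --pt "0 0 0 0 0 -3 1" --pt "0 0 0 0 0 -3 1"

```text
time: 8.52
tool_pos: [0.5071, -0.3891, 0.0276]
ee_rot: [-2.23, 2.213, -0.001]
ft_force: [-1.3, -1.0, 0.2]
opening: 1.0
```

Request:
send_rows --pt "0 0 0 0 0 5 1" --pt "0 0 0 0 0 15 1" --pt "0 0 0 0 0 40 1" --pt "0 0 0 0 0 80 1" --pt "0 0 0 2 20 115 1" --pt "0 0 0 5 50 125 1" --pt "0 0 0 10 90 125 1" --pt "0 0 0 15 130 125 1"

```text
time: 9.18
tool_pos: [0.5233, -0.2592, 0.1558]
ee_rot: [-2.226, 2.214, -0.009]
ft_force: [0.5, 1.0, 0.1]
opening: 1.001
```

Run:
```python
import pickle
from workcell import ctrl
from h import *
F={n:ctrl.grab_frame(n) for n in("scene",)}
pickle.dump(F,open("f6.pkl","wb"))
st=ctrl.read_state();print(st["tool_pos"],st["ee_rot"],st["ft_force"],st["opening"])
grid(F["scene"]["color"],342,180,392,220,15,"pics/s6z.png",1.4)
```

```text
[ 0.52254235 -0.25037398  0.15400951] [-2.22805742  2.20750299  0.00516752] [-0.73862592  5.44729258 -0.97128781] 0.9980143510030917
```

View pics/s6z.png

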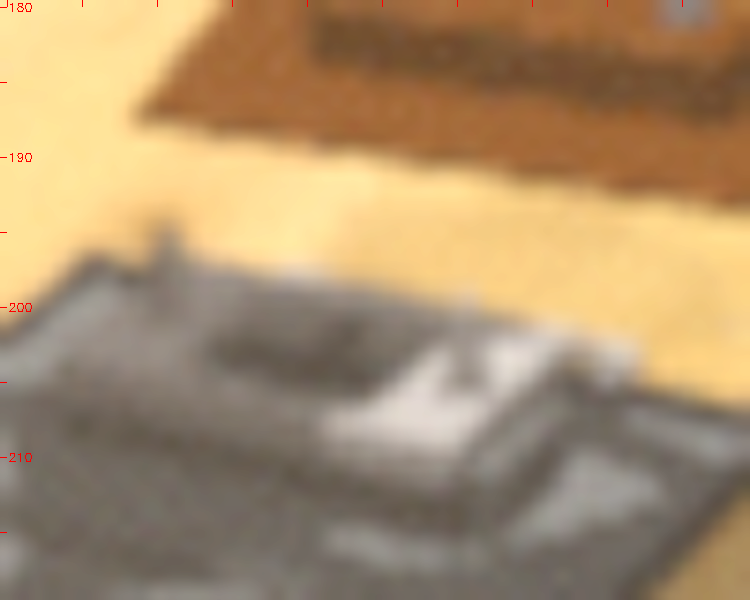

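Request:
send_rows --pt "0 0 0.03 6 35 0 1" --pt "0 0 0.06 12 75 0 1" --pt "0 0 0.09 18 115 0 1" --pt "0 0 0.12 24 155 0 1" --pt "0 0 0.15 30 195 0 1" --pt "0 0 0.18 36 235 -10 1" --pt "0 0 0.21 42 270 -30 1" --pt "0 0 0.232 49 300 -60 1"

```text
time: 9.9
tool_pos: [0.574, 0.0428, 0.0967]
ee_rot: [-2.469, 1.933, -0.01]
ft_force: [0.5, -0.4, -0.2]
opening: 1.0
```

Request:
send_rows --pt "0 0 0 0 0 0 1" --pt "0 0 0 0 0 -10 1" --pt "0 0 0 0 0 -40 1" --pt "0 0 0 0 0 -65 1" --pt "0 0 0 0 0 -80 1" --pt "0 0 0 0 0 -88 1" --pt "0 0 0 0 0 -94 1" --pt "0 0 0 0 0 -94 1"

```text
time: 10.57
tool_pos: [0.5707, 0.0393, -0.001]
ee_rot: [2.47, -1.941, -0.0]
ft_force: [-0.1, 1.1, -0.4]
opening: 1.0
```

Request:
send_rows --pt "0 0 0 0 0 0 0.55" --pt "0 0 0 0 0 0 0.4" --pt "0 0 0 0 0 0 0.3" --pt "0 0 0 0 0 0 0.3" --pt "0 0 0 0 0 0 0.3" --pt "0 0 0 0 0 0 0.3" --force 30

```text
time: 11.07
tool_pos: [0.5722, 0.0399, 0.001]
ee_rot: [-2.47, 1.939, -0.004]
ft_force: [-0.8, -1.0, 7.7]
opening: 0.711
```

Request:
send_rows --pt "0 0 0 0 0 2 0.3" --pt "0 0 0 0 0 20 0.3" --pt "0 0 0 0 0 60 0.3" --pt "0 0 -0.04 -4 -20 100 0.3" --pt "0 0 -0.08 -8 -55 130 0.3" --pt "0 0 -0.12 -13 -90 135 0.3" --pt "0 0 -0.16 -20 -130 135 0.3" --pt "0 0 -0.2 -27 -170 135 0.3" --force 60

```text
time: 11.73
tool_pos: [0.5441, -0.1311, 0.1359]
ee_rot: [-2.264, 2.176, -0.005]
ft_force: [0.9, -0.2, -2.3]
opening: 0.695
```

Request:
send_rows --pt "0 0 -0.032 -6 -38 0 0.3" --pt "0 0 -0.032 -12 -78 0 0.3" --pt "0 0 -0.032 -18 -118 0 0.3" --pt "0 0 -0.032 -24 -158 0 0.3" --pt "0 0 -0.032 -30 -198 0 0.3" --pt "0 0 -0.032 -36 -235 -15 0.3" --pt "0 0 -0.032 -39 -255 -35 0.3" --pt "0 0 -0.032 -39 -260 -50 0.3"

```text
time: 12.4
tool_pos: [0.5034, -0.3939, 0.0833]
ee_rot: [2.225, -2.216, 0.003]
ft_force: [0.3, 1.2, -2.2]
opening: 0.694
```

Request:
send_rows --pt "0 0 0 0 0 -6 0.3" --pt "0 0 0 0 0 -6 0.3" --pt "0 0 0 0 0 -6 0.3" --pt "0 0 0 0 0 -6 0.3" --pt "0 0 0 0 0 -6 0.3"

```text
time: 12.82
tool_pos: [0.5059, -0.389, 0.0795]
ee_rot: [-2.232, 2.21, -0.003]
ft_force: [0.4, -0.1, -2.0]
opening: 0.692
```

Run:
```python
import pickle
from workcell import ctrl
from h import *
F={n:ctrl.grab_frame(n) for n in("scene","top")}
pickle.dump(F,open("f7.pkl","wb"))
st=ctrl.read_state();print(st["tool_pos"],st["ee_rot"],st["ft_force"],st["opening"])
grid(F["scene"]["color"],342,175,392,215,15,"pics/s7z.png",1.4)
```

```text
[ 0.50569151 -0.38936466  0.07950485] [-2.23148659  2.21104814 -0.00316947] [ 0.91569306  0.23952592 -1.2991948 ] 0.6990841934494721
```

View pics/s7z.png

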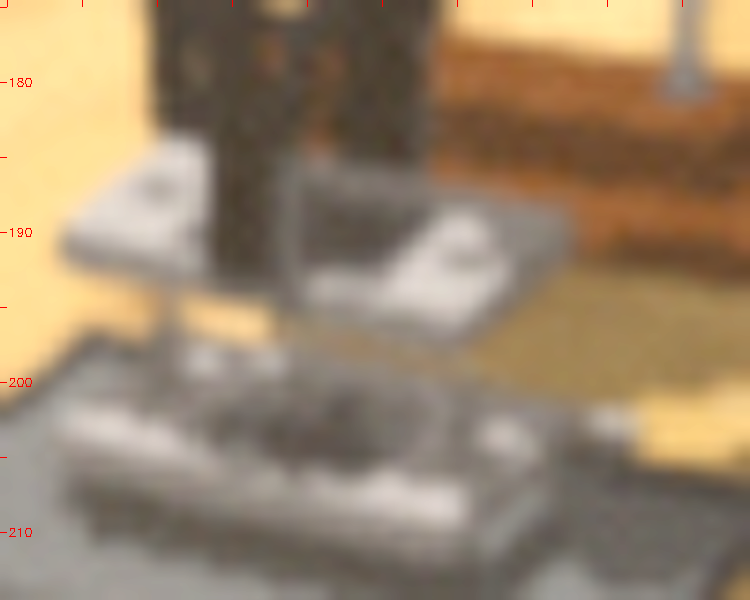

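Run:
```python
import pickle
from h import *
s=pickle.load(open("f7.pkl","rb"))["scene"]
P=lambda x,y:(x/15+342-.5,y/15+175-.5)
z=.090
for n,p in dict(holeF=(160,185),holeN=(467,252),cA=(65,240),cB=(462,325),cC=(575,225)).items():
    print(n,toplane(s,P(*p),z).round(4))
```

```text
holeF [ 0.541  -0.3815  0.09  ]
holeN [ 0.465  -0.3834  0.09  ]
cA [ 0.5464 -0.346   0.09  ]
cB [ 0.4501 -0.3499  0.09  ]
cC [ 0.4499 -0.4074  0.09  ]
```

Request:
send_rows --pt "0 0 0 0.5 0.5 -10 0.3" --pt "0 0 0 0.5 0.5 -18 0.3" --pt "0 0 0 0.5 0.5 -22 0.3" --pt "0 0 0 0.5 0.5 -25 0.3" --pt "0 0 0 0.5 0.5 -28 0.3" --pt "0 0 0 0.5 0.5 -31 0.3" --pt "0 0 0 0.5 0.5 -33 0.3" --pt "0 0 0 0.5 0.5 -33 0.3"

```text
time: 13.58
tool_pos: [0.5047, -0.3891, 0.0445]
ee_rot: [2.23, -2.213, -0.002]
ft_force: [-0.3, 0.4, -2.1]
opening: 0.693
```

Request:
send_rows --pt "0 0 0 0 0 -2 0.3" --pt "0 0 0 0 0 -4 0.3" --pt "0 0 0 0 0 -5 0.3" --pt "0 0 0 0 0 -6 0.3" --pt "0 0 0 0 0 -7 0.3" --pt "0 0 0 0 0 -7 0.3"

```text
time: 14.08
tool_pos: [0.5052, -0.3894, 0.0386]
ee_rot: [2.23, -2.213, 0.0]
ft_force: [-1.0, 0.4, 0.2]
opening: 0.694
```

Run:
```python
import pickle
from workcell import ctrl
from h import *
F={n:ctrl.grab_frame(n) for n in("scene",)}
st=ctrl.read_state();print(st["tool_pos"],st["ee_rot"],st["ft_force"],st["opening"])
grid(F["scene"]["color"],342,180,392,220,15,"pics/s8z.png",1.4)
```

```text
[ 0.50512547 -0.38933464  0.03854632] [ 2.23010911e+00 -2.21267997e+00  3.68825003e-06] [-1.23147354  1.3775207   1.36277089] 0.6960320683209454
```

View pics/s8z.png

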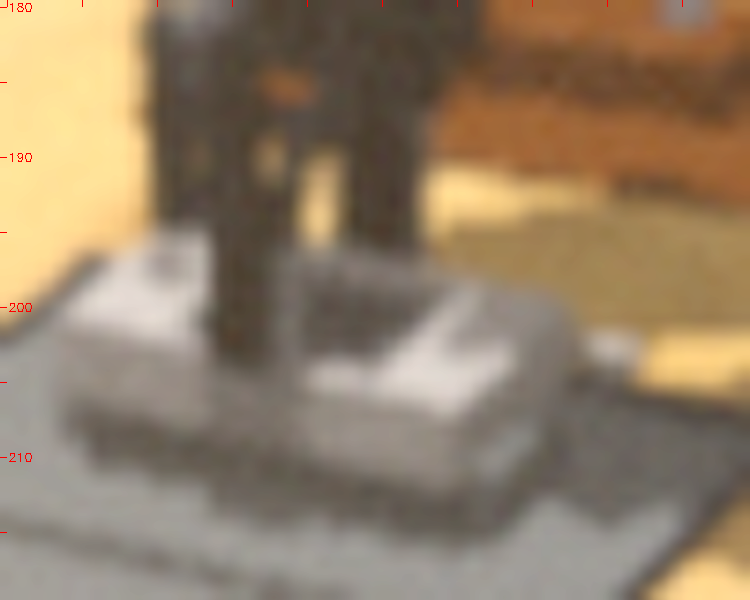

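Request:
send_rows --pt "0 0 0 0 0 0 0.6" --pt "0 0 0 0 0 0 1" --pt "0 0 0 0 0 0 1" --pt "0 0 0 0 0 0 1" --pt "0 0 0 0 0 5 1" --pt "0 0 0 0 0 20 1" --pt "0 0 0 0 0 55 1" --pt "0 0 0 0 0 95 1"

```text
time: 14.8
tool_pos: [0.5033, -0.3877, 0.1323]
ee_rot: [2.23, -2.213, -0.009]
ft_force: [0.2, -0.7, -0.6]
opening: 0.999
```

Request:
send_rows --pt "0 0 0 0 20 20 1" --pt "0 0 0 0 55 40 1" --pt "0 0 0 0 95 50 1" --pt "0 0 0 0 135 50 1" --pt "0 0 0 0 175 50 1" --pt "0 0 0 0 215 50 1" --pt "0 0 0 0 255 50 1" --pt "0 0 0 0 290 50 1"

```text
time: 15.47
tool_pos: [0.5051, -0.0971, 0.1849]
ee_rot: [-2.229, 2.212, -0.003]
ft_force: [0.4, 0.2, 0.2]
opening: 1.0
```

Run:
```python
import pickle
from workcell import ctrl
from h import *
F={n:ctrl.grab_frame(n) for n in("scene","top")}
pickle.dump(F,open("f9.pkl","wb"))
st=ctrl.read_state();print(st["tool_pos"],st["ee_rot"],st["ft_force"],st["opening"])
grid(F["scene"]["color"],330,180,400,225,11,"pics/s9z.png",1.4)
t=F["top"]
print("edge",toplane(t,(148,291),0),toplane(t,(145,225),0),"ring",toplane(t,(160,229),.02))
grid(t["color"],140,205,235,305,6,"pics/t9.png",1)
```

```text
[ 0.50474223 -0.09474978  0.18452239] [-2.23465479e+00  2.20557582e+00  8.76171860e-04] [ 0.82999615 -0.84422445 -0.57236627] 1.0004897195285205
edge [0.43384627 0.49626917 0.        ] [0.67415311 0.4905727  0.        ] ring [0.64369151 0.43391582 0.02      ]
```

View pics/s9z.png

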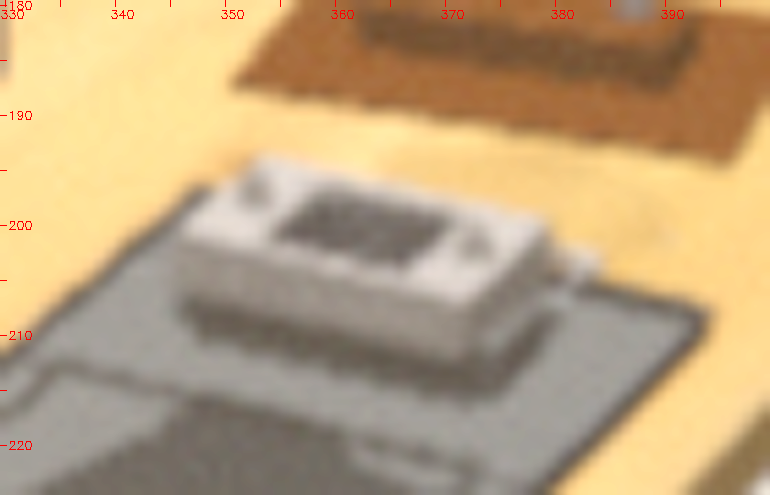

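View pics/t9.png

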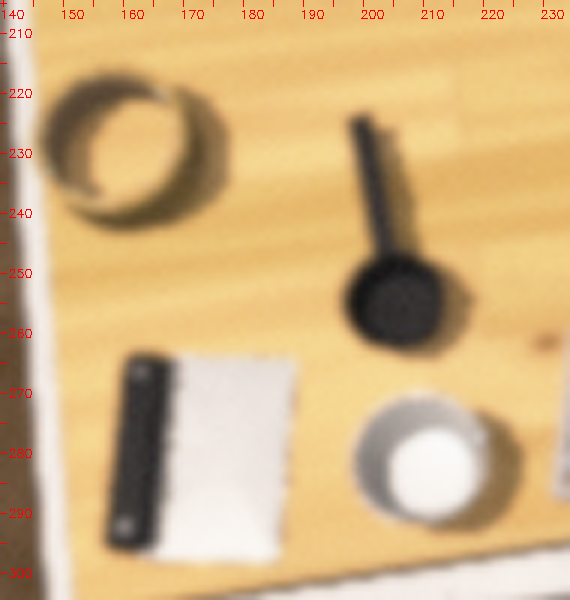

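Run:
```python
import pickle
from h import *
F=pickle.load(open("f9.pkl","rb"));t=F["top"];s=F["scene"]
P=lambda x,y:(x/6+140-.5,y/6+205-.5)
for p in((143,452),(128,355),(178,360),(158,550),(108,545)): print(p,toplane(t,P(*p),.02)[:2].round(4))
print("blade right edge",[toplane(t,P(*p),.003)[:2].round(4) for p in((295,358),(277,562))])
print("scoop top",[ (n,toplane(t,P(*p),.03)[:2].round(4)) for n,p in dict(tip=(362,115),cup=(393,300),hmid=(380,215)).items()])
# scoop in scene
grid(s["color"],190,285,265,335,10,"pics/s9scoop.png",1.2)
grid(s["color"],190,325,270,385,9,"pics/s9scr.png",1.2)
```

```text
(143, 452) [0.4596 0.4362]
(128, 355) [0.5178 0.4404]
(178, 360) [0.5104 0.4123]
(158, 550) [0.4018 0.4321]
(108, 545) [0.409  0.4598]
blade right edge [array([0.506 , 0.3495]), array([0.3882, 0.3702])]
scoop top [('tip', array([0.638 , 0.2923])), ('cup', array([0.5238, 0.2853])), ('hmid', array([0.5757, 0.2878]))]
```

View pics/s9scoop.png

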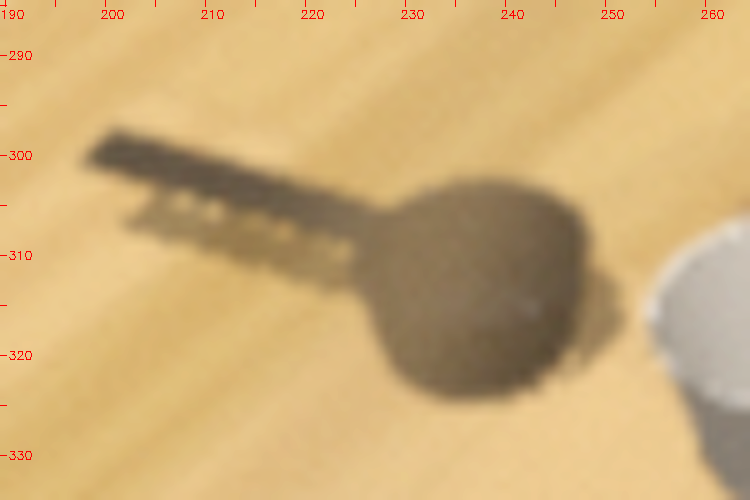

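View pics/s9scr.png

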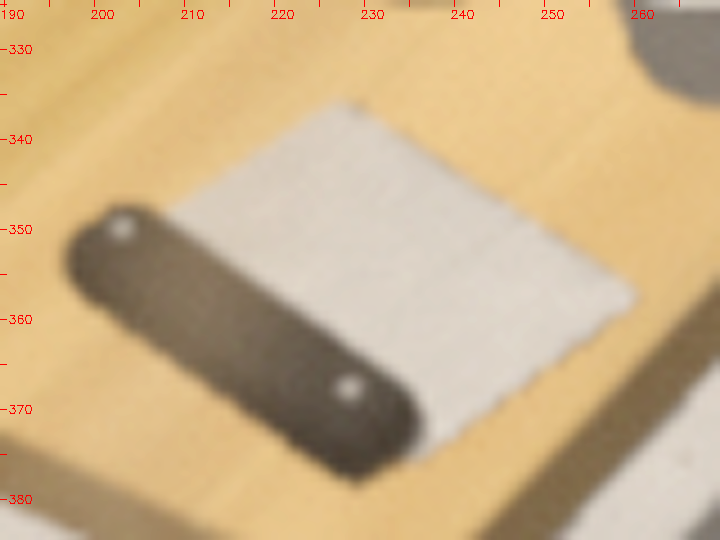

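Request:
send_rows --pt "0 0 0 -2 35 0 1" --pt "0 0 -0.03 -5 75 0 1" --pt "0 0 -0.06 -9 115 0 1" --pt "0 0 -0.09 -12 155 0 1" --pt "0 0 -0.12 -15 195 0 0.5" --pt "0 0 -0.15 -18 235 0 0.2" --pt "0 0 -0.17 -22 275 0 0.2" --pt "0 0 -0.19 -25 315 0 0.2"

```text
time: 16.23
tool_pos: [0.4806, 0.217, 0.1847]
ee_rot: [-2.007, 2.414, -0.002]
ft_force: [0.8, 0.8, -0.2]
opening: 0.597
```

Request:
send_rows --pt "0 0 0 -3 40 0 0.2" --pt "0 0 0 -6 80 0 0.2" --pt "0 0 0 -10 120 -5 0.2" --pt "0 0 0 -13 160 -20 0.2" --pt "0 0 0 -17 195 -50 0.2" --pt "0 0 0 -20 215 -80 0.2" --pt "0 0 0 -20 222 -110 0.2" --pt "0 0 0 -20 222 -120 0.2"

```text
time: 16.9
tool_pos: [0.458, 0.4375, 0.0593]
ee_rot: [2.009, -2.408, 0.0]
ft_force: [0.1, -0.7, -0.7]
opening: 0.603
```

Request:
send_rows --pt "0 0 0 0 0 0 0.2" --pt "0 0 0 0 0 0 0.2" --pt "0 0 0 0 0 -5 0.2"

```text
time: 17.15
tool_pos: [0.463, 0.4383, 0.0616]
ee_rot: [-2.005, 2.411, -0.0]
ft_force: [0.4, 0.1, 0.6]
opening: 0.603
```

Run:
```python
import pickle
from workcell import ctrl
from h import *
F={n:ctrl.grab_frame(n) for n in("scene","top")}
st=ctrl.read_state();print(st["tool_pos"],st["ee_rot"],st["ft_force"],st["opening"])
grid(F["scene"]["color"],160,280,280,390,6,"pics/s10.png",1.2)
```

```text
[0.46175982 0.43751147 0.06021368] [-2.00636262e+00  2.41340806e+00 -2.56070614e-04] [-0.94158277 -0.35689245  0.0526567 ] 0.5977753216779201
```

View pics/s10.png

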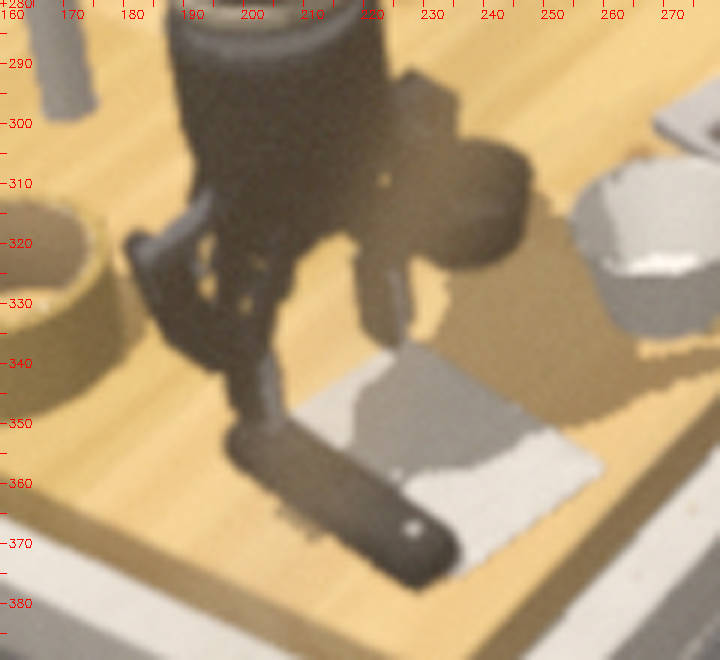

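Request:
send_rows --pt "0 0 0 0 1 -20 0.2" --pt "0 0 0 0 1 -35 0.2" --pt "0 0 0 0 1 -43 0.2" --pt "0 0 0 0 1 -49 0.2" --pt "0 0 0 0 1 -49 0.2" --pt "0 0 0 0 1 -49 0.2" --pt "0 0 0 0 1 -49 0.2"

```text
time: 17.83
tool_pos: [0.4605, 0.439, 0.0097]
ee_rot: [-2.01, 2.414, -0.0]
ft_force: [0.2, 0.2, -0.2]
opening: 0.598
```

Request:
send_rows --pt "0 0 0 0 0 0 0" --pt "0 0 0 0 0 0 -0.2" --pt "0 0 0 0 0 0 -0.4" --pt "0 0 0 0 0 0 -0.5" --pt "0 0 0 0 0 0 -0.5" --pt "0 0 0 0 0 0 -0.5" --force 40

```text
time: 18.33
tool_pos: [0.4606, 0.4392, 0.0102]
ee_rot: [-2.009, 2.413, 0.0]
ft_force: [-1.4, -0.4, 6.4]
opening: 0.307
```

Request:
send_rows --pt "0 0 0 0 0 0 -0.5" --pt "0 0 0 0 0 5 -0.5" --pt "0 0 0 0 0 20 -0.5" --pt "0 0 0 0 0 50 -0.5" --pt "0 0 0 0 0 90 -0.5" --pt "0 0 0 0 0 120 -0.5" --pt "0 0 0 0 0 140 -0.5" --pt "0 0 0 0 0 150 -0.5" --force 80

```text
time: 19.0
tool_pos: [0.4618, 0.4401, 0.1641]
ee_rot: [-2.006, 2.409, -0.0]
ft_force: [0.8, 0.1, -0.6]
opening: 0.287
```

Run:
```python
import pickle
from workcell import ctrl
from h import *
F={n:ctrl.grab_frame(n) for n in("scene","top")}
st=ctrl.read_state();print(st["tool_pos"],st["ee_rot"],st["ft_force"],st["opening"])
grid(F["scene"]["color"],160,240,290,380,5,"pics/s11.png",1.2)
```

```text
[0.46127381 0.4396949  0.16205304] [-2.00700267e+00  2.41046988e+00 -2.96454514e-05] [-0.10669811  0.61328384 -1.44435489] 0.28966675748185555
```

View pics/s11.png

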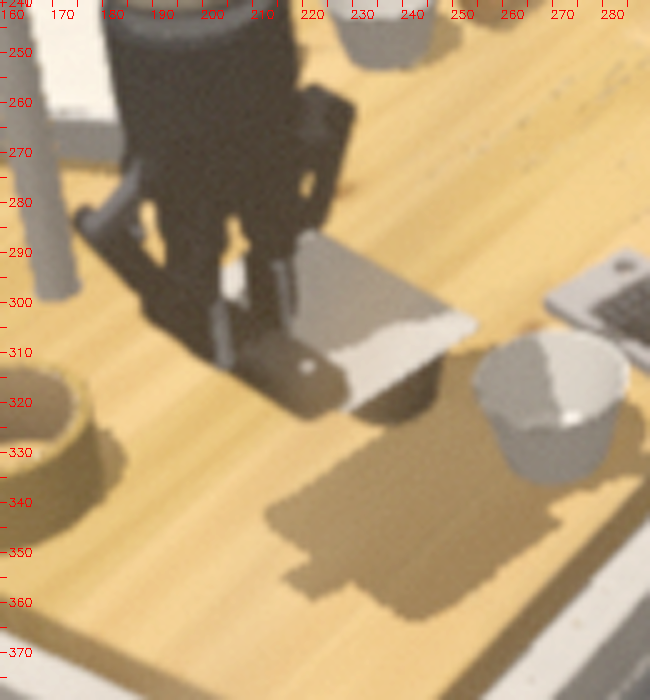

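Request:
send_rows --pt "0 0 0.02 2 -20 0 -0.5" --pt "0 0 0.04 5 -55 0 -0.5" --pt "0 0 0.06 8 -93 0 -0.5" --pt "0 0 0.08 11 -131 0 -0.5" --pt "0 0 0.1 14 -170 0 -0.5" --pt "0 0 0.12 17 -209 0 -0.5" --pt "0 0 0.14 20 -248 0 -0.5" --pt "0 0 0.16 23 -287 0 -0.5"

```text
time: 19.77
tool_pos: [0.4808, 0.1495, 0.1567]
ee_rot: [2.195, -2.241, -0.004]
ft_force: [0.1, 0.1, -0.5]
opening: 0.288
```

Request:
send_rows --pt "0 0 0.01 3 -39 0 -0.5" --pt "0 0 0.02 6 -78 0 -0.5" --pt "0 0 0.03 9 -117 0 -0.5" --pt "0 0 0.03 12 -156 0 -0.5" --pt "0 0 0.03 15 -195 0 -0.5" --pt "0 0 0.03 18 -233 0 -0.5" --pt "0 0 0.03 20 -268 0 -0.5" --pt "0 0 0.03 20 -300 0 -0.5"

```text
time: 20.43
tool_pos: [0.5013, -0.15, 0.1568]
ee_rot: [2.228, -2.213, -0.006]
ft_force: [0.3, 0.6, -0.8]
opening: 0.288
```

Request:
send_rows --pt "0 0 0 0 -30 0 -0.5" --pt "0 0 0 0 -55 -20 -0.5" --pt "0 0 0 0 -73 -50 -0.5" --pt "0 0 0 0 -83 -75 -0.5" --pt "0 0 0 0 -83 -90 -0.5" --pt "0 0 0 0 -83 -95 -0.5" --pt "0 0 0 0 -83 -95 -0.5" --pt "0 0 0 0 -83 -95 -0.5"

```text
time: 21.1
tool_pos: [0.5023, -0.2306, 0.0633]
ee_rot: [2.23, -2.212, -0.003]
ft_force: [0.3, -0.5, -1.0]
opening: 0.287
```

Run:
```python
import pickle
from workcell import ctrl
from h import *
F={n:ctrl.grab_frame(n) for n in("scene","top")}
pickle.dump(F,open("f12.pkl","wb"))
st=ctrl.read_state();print(st["tool_pos"],st["ee_rot"],st["ft_force"],st["opening"])
grid(F["scene"]["color"],280,150,400,270,6,"pics/s12.png",1.3)
grid(F["top"]["color"],300,190,430,280,6,"pics/t12.png",1.3)
```

```text
[ 0.50390191 -0.23124709  0.06509624] [-2.23057919  2.21159905 -0.00253993] [ 0.74539    -0.35610042 -0.83864462] 0.2889595585074354
```

View pics/s12.png

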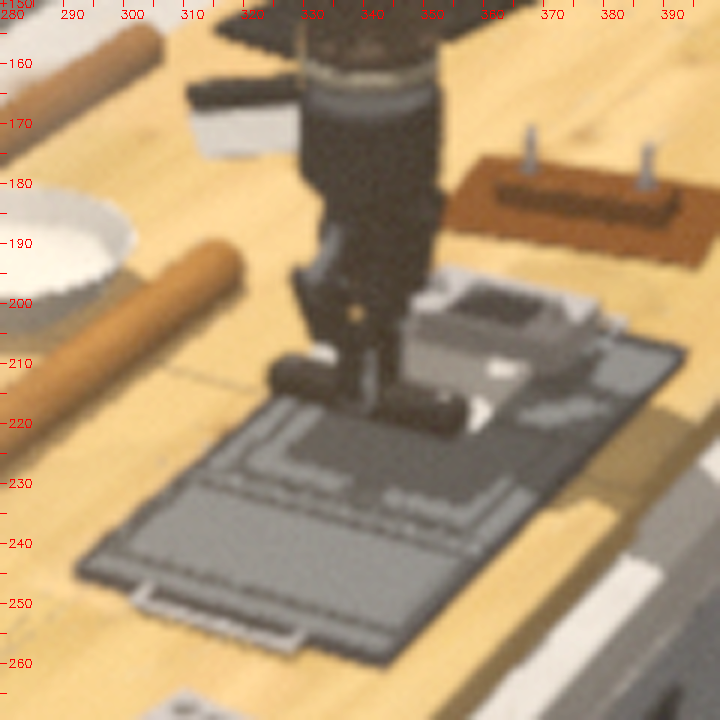

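View pics/t12.png

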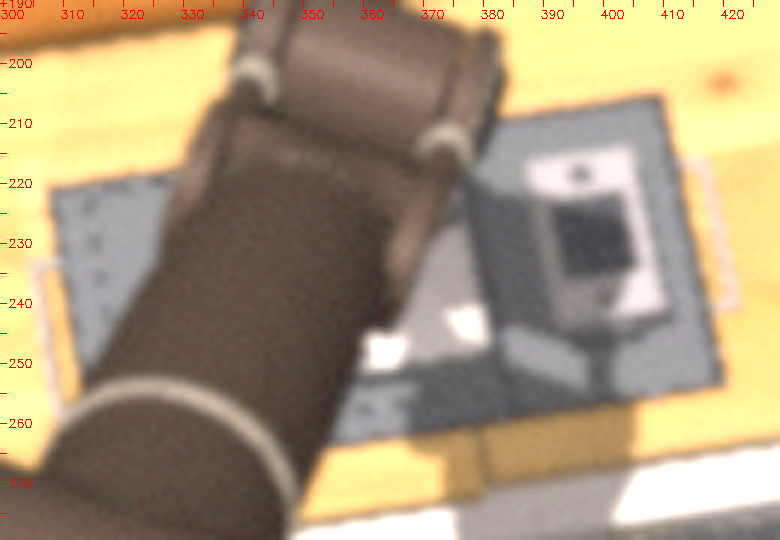

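Run:
```python
import pickle
from h import *
F=pickle.load(open("f12.pkl","rb"));t=F["top"];s=F["scene"]
P=lambda x,y:(x/6+280-.5,y/6+150-.5)
for p in((268,378),(469,418)): print(toplane(s,P(*p),.066)[:2].round(4))
Q=lambda x,y:(x/6+300-.5,y/6+190-.5)
for p in((362,370),(490,345),(465,222)): print("top blade",toplane(t,Q(*p),.057)[:2].round(4))
# middle bay floor inner corners in f1 scene (from 6x crop offset 285,180)
f=pickle.load(open("f1.pkl","rb"))["scene"]
R=lambda x,y:(x/6+285-.5,y/6+180-.5)
for n,p in dict(farR=(300,197),nearR=(530,258),farL=(205,290),nearL=(437,350)).items(): print(n,toplane(f,R(*p),.012)[:2].round(4))
for n,p in dict(scoopFL=(90,368),scoopNL=(370,442),scoopFR=(170,297),).items(): print(n,toplane(f,R(*p),.012)[:2].round(4))
```

```text
[ 0.5544 -0.2144]
[ 0.4404 -0.2264]
top blade [ 0.4456 -0.2407]
top blade [ 0.4488 -0.3152]
top blade [ 0.5233 -0.3147]
farR [ 0.5755 -0.3197]
nearR [ 0.4302 -0.3182]
farL [ 0.5684 -0.2016]
nearL [ 0.4298 -0.2056]
scoopFL [ 0.5792 -0.1023]
scoopNL [ 0.4181 -0.1093]
scoopFR [ 0.5811 -0.186 ]
```

Request:
send_rows --pt "0 0 0 1 1 -12 -0.5" --pt "0 0 0 1 1 -25 -0.5" --pt "0 0 0 1 1 -35 -0.5" --pt "0 0 0 1 1 -40 -0.5" --pt "0 0 0 1 1 -44 -0.5" --pt "0 0 0 1 1 -47 -0.5" --pt "0 0 0 1 1 -47 -0.5" --pt "0 0 0 1 1 -47 -0.5"

```text
time: 21.87
tool_pos: [0.5043, -0.2304, 0.0174]
ee_rot: [-2.23, 2.213, -0.0]
ft_force: [-1.3, 0.4, 2.1]
opening: 0.288
```

Run:
```python
from workcell import ctrl
from h import *
F={n:ctrl.grab_frame(n) for n in("scene",)}
st=ctrl.read_state();print(st["tool_pos"],st["ee_rot"],st["ft_force"],st["opening"])
grid(F["scene"]["color"],290,180,400,260,7,"pics/s13.png",1.3)
```

```text
[ 0.50423408 -0.23035844  0.01741787] [-2.22991789e+00  2.21276136e+00 -2.18838875e-04] [0.03166621 1.41842064 1.86878331] 0.2881442172103195
```

View pics/s13.png

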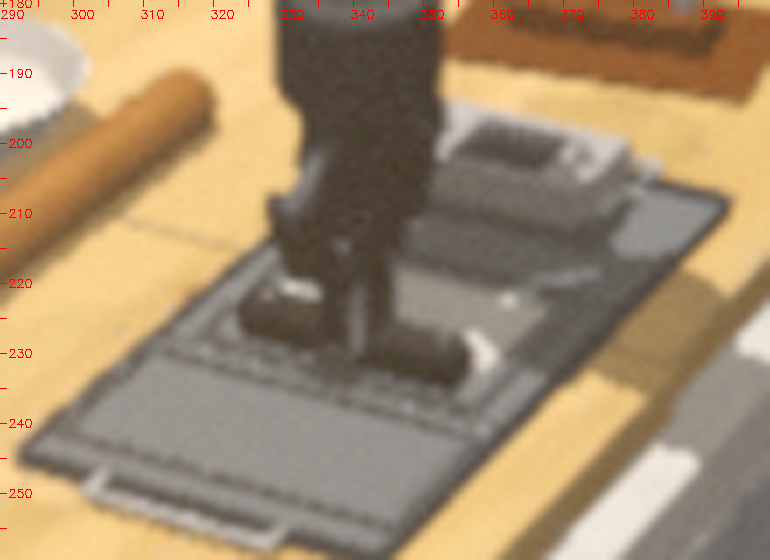

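Request:
send_rows --pt "0 0 0 0 0 0 -0.3" --pt "0 0 0 0 0 0 -0.1" --pt "0 0 0 0 0 0 0" --pt "0 0 0 0 0 0 0" --pt "0 0 0 0 0 8 0" --pt "0 0 0 0 0 25 0" --pt "0 0 0 0 0 60 0" --pt "0 0 0 0 0 100 0"

```text
time: 22.58
tool_pos: [0.5019, -0.2291, 0.1163]
ee_rot: [2.229, -2.212, -0.009]
ft_force: [1.3, -0.6, -0.1]
opening: 0.5
```

Request:
send_rows --pt "0 0 0 0 30 20 0" --pt "0 0 0 0 65 40 0" --pt "0 0 0 0 105 50 0" --pt "0 0 0 0 145 50 0" --pt "0 0 0 0 185 50 0" --pt "0 0 0 0 225 50 0" --pt "0 0 0 0 260 50 0" --pt "0 0 0 0 280 50 0"

```text
time: 23.25
tool_pos: [0.5037, 0.0531, 0.1681]
ee_rot: [-2.231, 2.209, 0.0]
ft_force: [-0.5, -0.0, 0.3]
opening: 0.501
```

Run:
```python
import pickle
from workcell import ctrl
from h import *
F={n:ctrl.grab_frame(n) for n in("scene","top")}
pickle.dump(F,open("f14.pkl","wb"))
st=ctrl.read_state();print(st["tool_pos"],st["ee_rot"],st["ft_force"],st["opening"])
grid(F["scene"]["color"],280,180,400,265,6,"pics/s14.png",1.3)
grid(F["top"]["color"],290,190,430,280,5,"pics/t14.png",1.3)
grid(F["top"]["color"],180,205,240,275,8,"pics/t14b.png",1.3)
```

```text
[0.50392515 0.05267638 0.16791145] [-2.23422920e+00  2.20677824e+00 -1.06186307e-04] [-0.23281051 -0.01805278 -0.06852704] 0.5015244112423725
```

View pics/s14.png

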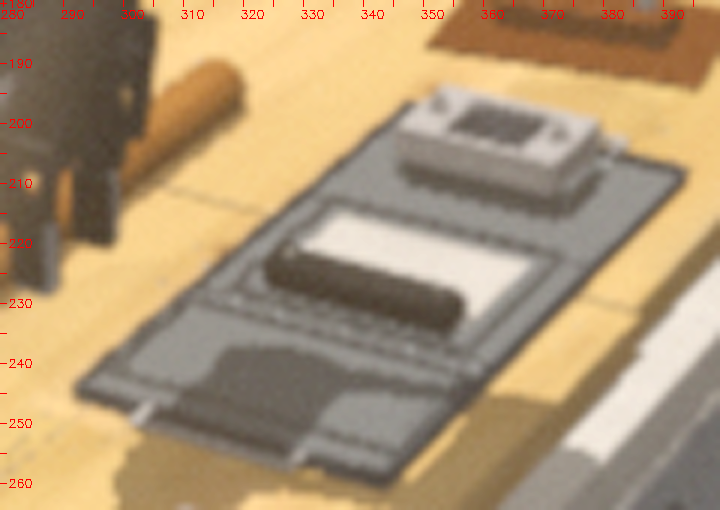

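View pics/t14.png

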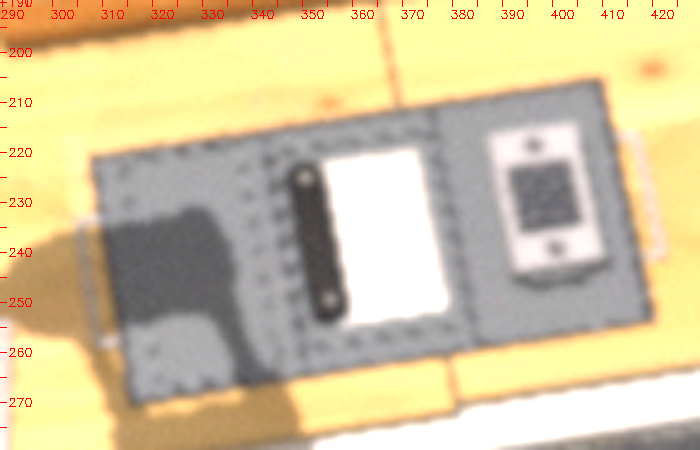

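View pics/t14b.png

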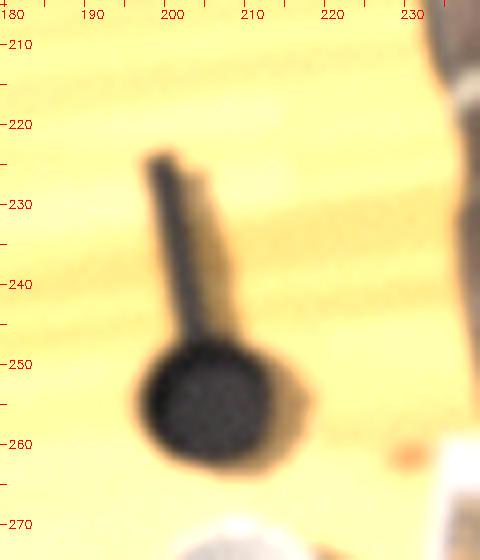

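Run:
```python
import pickle
from h import *
F=pickle.load(open("f14.pkl","rb"));t=F["top"];s=F["scene"]
def tri(a,b):
    o1,d1=ray(t,a);o2,d2=ray(s,b)
    A=np.stack([d1,-d2],1);k=np.linalg.lstsq(A,o2-o1,rcond=None)[0]
    p,q=o1+k[0]*d1,o2+k[1]*d2
    return ((p+q)/2).round(4),np.linalg.norm(p-q).round(4)
print("tip",tri((199.5,224.2),(199.8,299.4)))
print("handle root",tri((203.6,246.0),(225.5,306.7)))
for n,p in dict(tip=(199.5,224.2),root=(203.6,246),cup=(205.6,254.8)).items(): print(n,[toplane(t,p,z)[:2].round(4) for z in(.02,.028,.034)])
for n,p in dict(tip=(199.8,299.4),root=(225.5,306.7),cuptop=(237.5,305)).items(): print("s",n,[toplane(s,p,z)[:2].round(4) for z in(.02,.028,.034)])
```

```text
tip (array([0.637 , 0.294 , 0.0256]), np.float64(0.0017))
handle root (array([0.5555, 0.2874, 0.0279]), np.float64(0.0001))
tip [array([0.6399, 0.2954]), array([0.637, 0.294]), array([0.6348, 0.2929])]
root [array([0.5581, 0.2889]), array([0.5555, 0.2875]), array([0.5537, 0.2864])]
cup [array([0.5254, 0.2851]), array([0.523 , 0.2837]), array([0.5212, 0.2826])]
s tip [array([0.6416, 0.2885]), array([0.6336, 0.2961]), array([0.6276, 0.3019])]
s root [array([0.5626, 0.2798]), array([0.5554, 0.2875]), array([0.5499, 0.2933])]
s cuptop [array([0.54 , 0.259]), array([0.5329, 0.2669]), array([0.5276, 0.2728])]
```

Request:
send_rows --pt "0 0 0.02 11 38 0 0" --pt "0 0 0.04 22 76 0 0" --pt "0 0 0.06 33 114 0 0" --pt "0 0 0.082 44 152 -10 0" --pt "0 0 0.082 55 190 -30 0" --pt "0 0 0.082 63 222 -60 0" --pt "0 0 0.082 67.5 237.5 -85 0" --pt "0 0 0.082 67.5 237.5 -95 0"

```text
time: 24.02
tool_pos: [0.5705, 0.289, 0.0682]
ee_rot: [2.319, -2.115, -0.003]
ft_force: [-0.6, -0.7, 0.1]
opening: 0.499
```

Request:
send_rows --pt "0 0 0 0 0 0 0" --pt "0 0 0 0 0 0 0" --pt "0 0 0 0 0 0 0"

```text
time: 24.27
tool_pos: [0.5727, 0.2859, 0.0737]
ee_rot: [-2.316, 2.12, -0.002]
ft_force: [0.5, 0.0, 0.4]
opening: 0.501
```

Run:
```python
from workcell import ctrl
from h import *
F={n:ctrl.grab_frame(n) for n in("scene",)}
st=ctrl.read_state();print(st["tool_pos"],st["ee_rot"],st["ft_force"],st["opening"])
grid(F["scene"]["color"],170,240,270,330,7,"pics/s15.png",1.3)
print(proj(F["scene"],st["tool_pos"]),proj(F["scene"],[.570,.288,.031]))
```

```text
[0.57312273 0.28614023 0.07430178] [-2.31523622  2.11967029 -0.00249891] [ 0.71677633 -0.98633117 -0.0570799 ] 0.5007671135554114
[218.41928732 289.69128419] [220.76968381 304.1393231 ]
```

View pics/s15.png

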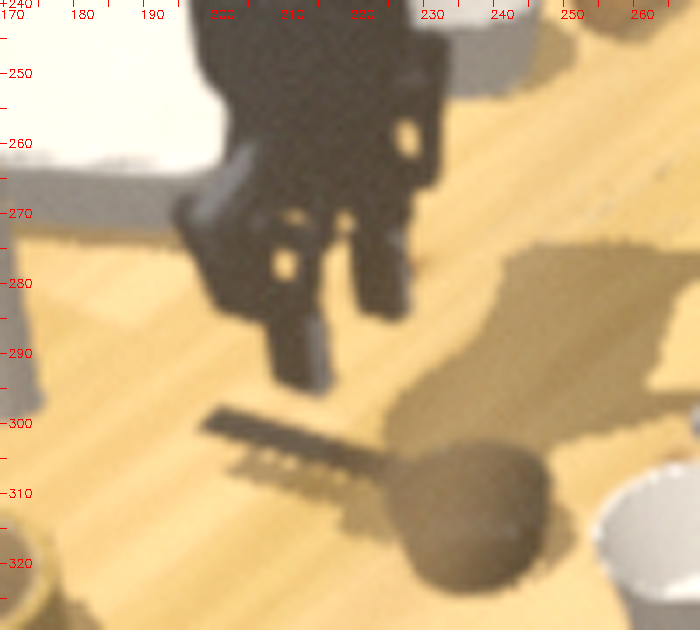

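Request:
send_rows --pt "0 0 0 0 1 -15 0" --pt "0 0 0 0 1 -30 0" --pt "0 0 0 0 1 -45 0" --pt "0 0 0 0 1 -53 0" --pt "0 0 0 0 1 -57 0" --pt "0 0 0 0 1 -57 0" --pt "0 0 0 0 1 -57 0"

```text
time: 24.9
tool_pos: [0.5713, 0.2881, 0.0145]
ee_rot: [2.318, -2.119, -0.001]
ft_force: [0.1, -0.5, 0.2]
opening: 0.495
```

Request:
send_rows --pt "0 0 0 0 0 0 -0.2" --pt "0 0 0 0 0 0 -0.4" --pt "0 0 0 0 0 0 -0.55" --pt "0 0 0 0 0 0 -0.7" --pt "0 0 0 0 0 0 -0.8" --pt "0 0 0 0 0 0 -0.8" --pt "0 0 0 0 0 0 -0.8" --force 30

```text
time: 25.48
tool_pos: [0.5723, 0.2885, 0.0159]
ee_rot: [-2.318, 2.119, -0.001]
ft_force: [1.0, 0.9, 1.5]
opening: 0.177
```

Run:
```python
from workcell import ctrl
from h import *
F={n:ctrl.grab_frame(n) for n in("scene",)}
st=ctrl.read_state();print(st["tool_pos"],st["ee_rot"],st["ft_force"],st["opening"])
grid(F["scene"]["color"],170,240,270,330,7,"pics/s16.png",1.3)
```

```text
[0.57226434 0.28850184 0.01584158] [-2.31781178e+00  2.11855978e+00 -9.97781818e-04] [1.35433284 0.57133279 2.01439989] 0.1829355284155735
```

View pics/s16.png

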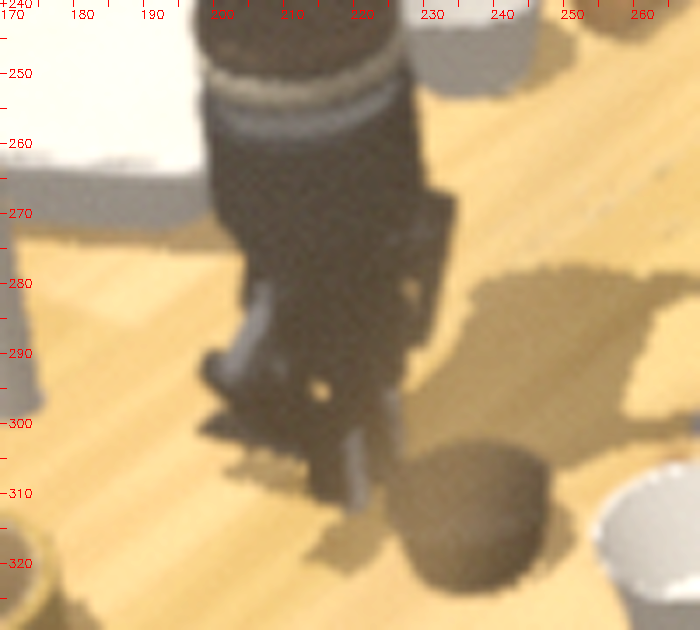

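Request:
send_rows --pt "0 0 0 0 0 3 -0.8" --pt "0 0 0 0 0 15 -0.8" --pt "0 0 0 0 0 40 -0.8" --pt "0 0 0 0 0 80 -0.8" --pt "0 0 0 0 0 110 -0.8" --pt "0 0 0 0 0 120 -0.8" --pt "0 0 0 0 0 120 -0.8" --pt "0 0 0 0 0 120 -0.8" --force 40

```text
time: 26.2
tool_pos: [0.5714, 0.2881, 0.1355]
ee_rot: [-2.319, 2.119, -0.0]
ft_force: [-0.5, -1.1, -1.7]
opening: 0.179
```

Run:
```python
from workcell import ctrl
from h import *
F={n:ctrl.grab_frame(n) for n in("scene",)}
st=ctrl.read_state();print(st["tool_pos"],st["ee_rot"],st["ft_force"],st["opening"])
grid(F["scene"]["color"],170,190,270,320,5,"pics/s17.png",1.3)
```

```text
[0.57020997 0.287615   0.13377974] [ 2.31694174e+00 -2.11771033e+00 -1.97370259e-03] [-0.13330668 -0.60348934 -2.05970515] 0.17449033845208897
```

View pics/s17.png

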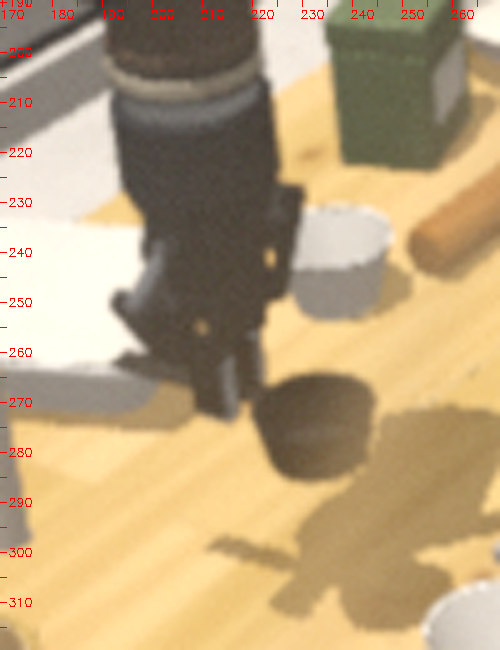

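Held level. Next I'll carry it to the scoop bay.

Request:
send_rows --pt "0 0 0 -3 -20 0 -0.8" --pt "0 0 -0.01 -8 -55 0 -0.8" --pt "0 0 -0.02 -14 -93 0 -0.8" --pt "0 0 -0.03 -19 -131 0 -0.8" --pt "0 0 -0.045 -25 -170 0 -0.8" --pt "0 0 -0.06 -30 -208 0 -0.8" --pt "0 0 -0.07 -36 -246 0 -0.8" --pt "0 0 -0.082 -40 -280 0 -0.8"

```text
time: 26.92
tool_pos: [0.5282, 0.0063, 0.1322]
ee_rot: [2.226, -2.21, -0.007]
ft_force: [-0.0, 0.0, -0.3]
opening: 0.171
```

Request:
send_rows --pt "0 0 0 -6 -38 0 -0.8" --pt "0 0 0 -12 -76 0 -0.8" --pt "0 0 0 -17 -112 0 -0.8" --pt "0 0 0 -22 -140 -10 -0.8" --pt "0 0 0 -22 -153 -35 -0.8" --pt "0 0 0 -22 -153 -60 -0.8" --pt "0 0 0 -22 -153 -70 -0.8" --pt "0 0 0 -22 -153 -70 -0.8"

```text
time: 27.58
tool_pos: [0.5046, -0.1432, 0.0602]
ee_rot: [2.226, -2.21, -0.017]
ft_force: [-0.9, -0.1, -2.2]
opening: 0.175
```

Request:
send_rows --pt "0 0 0 0 0 0 -0.8" --pt "0 0 0 0 0 0 -0.8" --pt "0 0 0 0 0 0 -0.8"

```text
time: 27.83
tool_pos: [0.5108, -0.1445, 0.0664]
ee_rot: [-2.231, 2.211, -0.003]
ft_force: [0.8, -0.5, -0.5]
opening: 0.176
```

Run:
```python
import pickle
from workcell import ctrl
from h import *
F={n:ctrl.grab_frame(n) for n in("scene","top")}
pickle.dump(F,open("f18.pkl","wb"))
st=ctrl.read_state();print(st["tool_pos"],st["ee_rot"],st["ft_force"],st["opening"])
grid(F["scene"]["color"],280,170,380,265,7,"pics/s18.png",1.3)
grid(F["top"]["color"],290,190,430,280,5,"pics/t18.png",1.3)
```

```text
[ 0.51080371 -0.14468574  0.06655614] [-2.23049382  2.21082899 -0.00377771] [-0.11049149 -0.0183411  -0.08093687] 0.1731971443120738
```

View pics/s18.png

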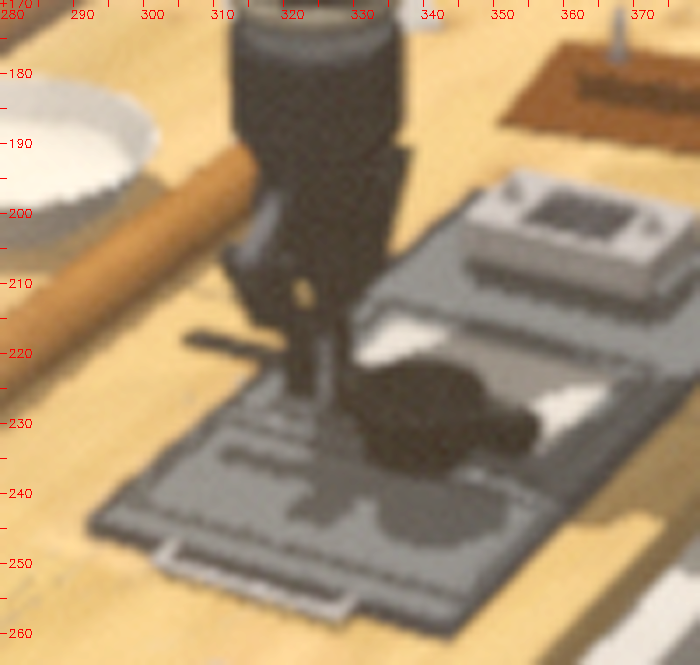

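View pics/t18.png

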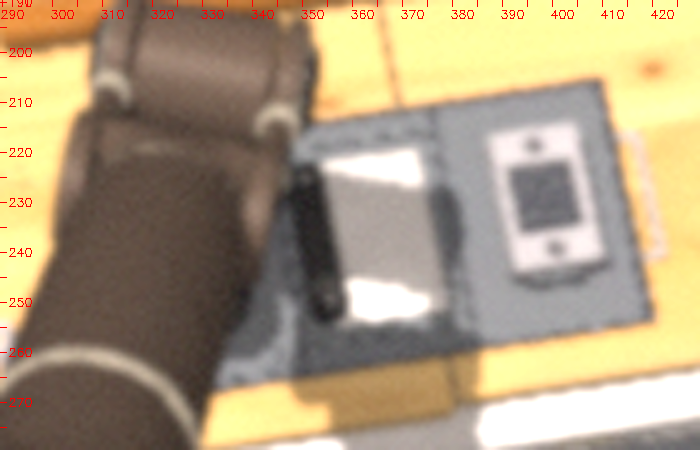

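Run:
```python
import pickle
from h import *
s=pickle.load(open("f18.pkl","rb"))["scene"]
P=lambda x,y:(x/7+280-.5,y/7+170-.5)
print("tip",toplane(s,P(192,338),.0785).round(4))
# predicted cup centre if outline centre at x=.5035
for x in(.46,):
    print([ (proj(s,[x-.0+dx,-.1445+dy,z])-[279.5,169.5])*7 for dx,dy,z in((0,0,.0505),(0,0,.0815))])
```

```text
tip [ 0.5719 -0.1383  0.0785]
[array([420.42797182, 447.8966009 ]), array([420.55508226, 385.73355472])]
```

Request:
send_rows --pt "0 0 0 0 0 -10 -0.8" --pt "0 0 0 0 0 -20 -0.8" --pt "0 0 0 0 0 -30 -0.8" --pt "0 0 0 0 0 -37 -0.8" --pt "0 0 0 0 0 -41 -0.8" --pt "0 0 0 0 0 -43 -0.8" --pt "0 0 0 0 0 -43 -0.8" --pt "0 0 0 0 0 -43 -0.8"

```text
time: 28.6
tool_pos: [0.5087, -0.1444, 0.0221]
ee_rot: [2.229, -2.212, -0.004]
ft_force: [-2.7, 1.9, 4.7]
opening: 0.175
```

Run:
```python
import pickle
from workcell import ctrl
from h import *
F={n:ctrl.grab_frame(n) for n in("scene","top")}
st=ctrl.read_state();print(st["tool_pos"],st["ee_rot"],st["ft_force"],st["opening"])
grid(F["scene"]["color"],280,190,370,265,8,"pics/s19.png",1.5)
```

```text
[ 0.5087544  -0.14441713  0.02216286] [ 2.22922913 -2.21236805 -0.00365005] [-1.64929977  1.32840995  4.27273061] 0.17635362478438338
```

View pics/s19.png

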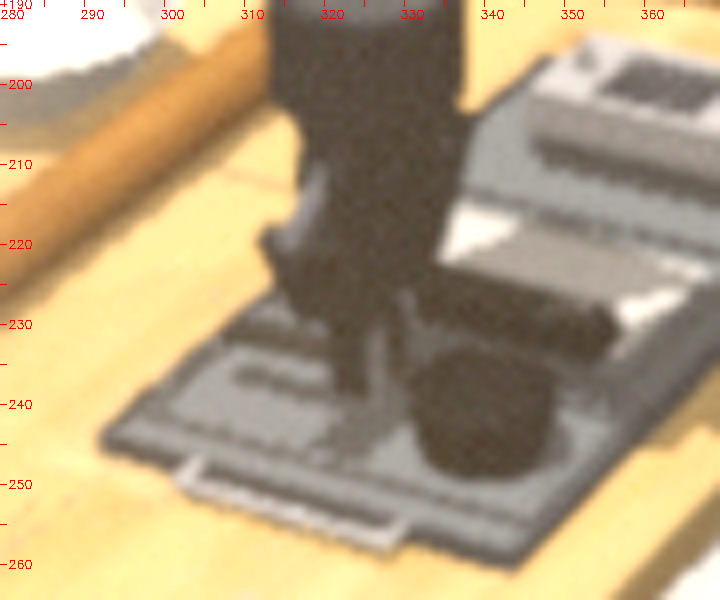

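Request:
send_rows --pt "0 0 0 0 0 1 -0.8" --pt "0 0 0 0 0 1 -0.55" --pt "0 0 0 0 0 1 -0.4" --pt "0 0 0 0 0 1 -0.2" --pt "0 0 0 0 0 1 -0.1" --pt "0 0 0 0 0 1 -0.1" --pt "0 0 0 0 0 8 -0.1" --pt "0 0 0 0 0 20 -0.1"

```text
time: 29.37
tool_pos: [0.5082, -0.1443, 0.0415]
ee_rot: [2.229, -2.212, -0.005]
ft_force: [-0.4, 0.6, 0.4]
opening: 0.451
```

Request:
send_rows --pt "0 0 0 0 0 25 -0.1" --pt "0 0 0 0 0 60 -0.1" --pt "0 0 0 0 0 100 -0.1" --pt "0 0 0 0 30 120 -0.1" --pt "0 0 0 0 65 130 -0.1" --pt "0 0 0 0 105 130 -0.1" --pt "0 0 0 0 145 130 -0.1" --pt "0 0 0 0 185 130 -0.1"

```text
time: 30.03
tool_pos: [0.51, 0.0417, 0.1744]
ee_rot: [-2.227, 2.212, -0.004]
ft_force: [0.5, -0.7, -0.9]
opening: 0.449
```

Request:
send_rows --pt "0 0 0 0 35 0 -0.1" --pt "0 0 0 0 75 0 -0.1" --pt "0 0 0 0 110 0 -0.1" --pt "0 0 0 0 130 0 -0.1" --pt "0 0 0 0 130 0 -0.1" --pt "0 0 0 0 130 0 -0.1" --pt "0 0 0 0 130 0 -0.1" --pt "0 0 0 0 130 0 -0.1"

```text
time: 30.7
tool_pos: [0.5097, 0.169, 0.1726]
ee_rot: [2.229, -2.214, 0.001]
ft_force: [-0.3, 0.2, 0.0]
opening: 0.45
```

Run:
```python
import pickle
from workcell import ctrl
from h import *
F={n:ctrl.grab_frame(n) for n in("scene","top")}
pickle.dump(F,open("f20.pkl","wb"))
st=ctrl.read_state();print(st["time"],st["tool_pos"],st["ft_force"],st["opening"])
grid(F["scene"]["color"],280,180,400,265,6,"pics/s20.png",1.5)
grid(F["top"]["color"],295,195,425,275,6,"pics/t20.png",1.5)
```

```text
30.8 [0.50970249 0.16889032 0.17236461] [-0.65135591  0.00494069 -0.65367397] 0.45122722734205567
```

View pics/s20.png

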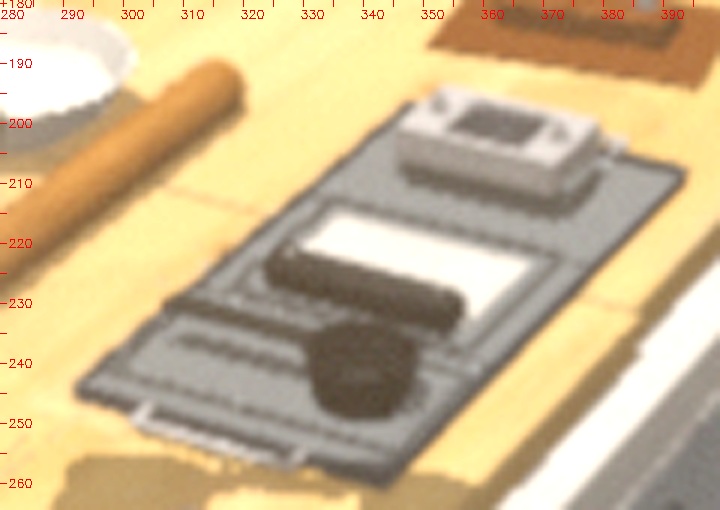

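View pics/t20.png

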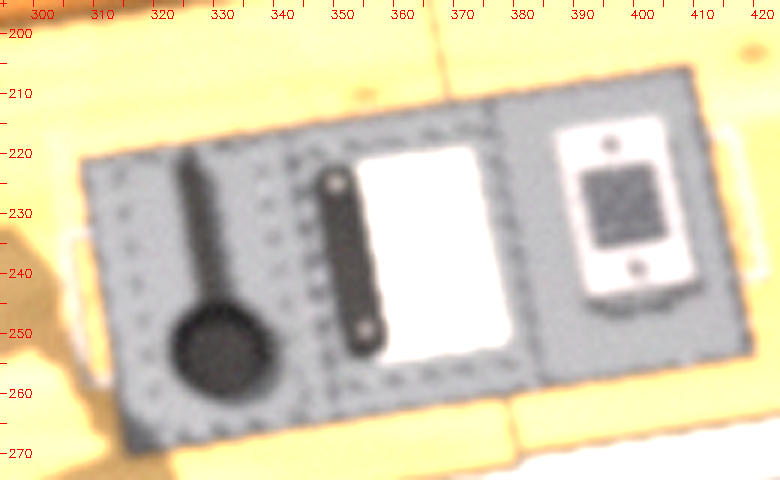

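Run:
```python
import pickle
from h import *
F=pickle.load(open("f20.pkl","rb"));t=F["top"];s=F["scene"]
P=lambda x,y:(x/6+294.5,y/6+194.5)
print("tip",[toplane(t,P(187,150),z)[:2].round(4) for z in(.02,.035)])
print("cup rim c",toplane(t,P(222,352),.037)[:2].round(4))
print("scene tip",[toplane(s,(174/6+279.5,341/6+179.5),z)[:2].round(4) for z in(.02,.035)])
for n,p in dict(a=(90,165),b=(290,130)).items(): print("caddy far edge",toplane(t,P(*p),.012)[:2].round(4))
```

```text
tip [array([ 0.5882, -0.1461]), array([ 0.5832, -0.1452])]
cup rim c [ 0.4589 -0.1456]
scene tip [array([ 0.5617, -0.1279]), array([ 0.5481, -0.1064])]
caddy far edge [ 0.5905 -0.0885]
caddy far edge [ 0.5937 -0.2089]
```

Run:
```python
import pickle
from h import *
F=pickle.load(open("f20.pkl","rb"));t=F["top"];s=F["scene"]
grid(s["color"],295,215,355,260,12,"pics/s20z.png",1.7)
for p in((307.3,229.3),(308.5,229.8)): print([toplane(s,p,z)[:2].round(4) for z in(.02,.0285,.035)])
print(proj(s,[.577,-.1445,.035]),proj(t,[.577,-.1445,.035]),proj(t,[.577,-.1445,.0285]), proj(t,[.46,-.1445,.037]))
```

```text
[array([ 0.5883, -0.1639]), array([ 0.5803, -0.1514]), array([ 0.5742, -0.1418])]
[array([ 0.5832, -0.163 ]), array([ 0.5753, -0.1505]), array([ 0.5692, -0.1409])]
[306.98430734 228.70653354] [325.75447291 221.18585674] [325.73600501 221.77349686] [331.14514265 252.90493811]
```

View pics/s20z.png

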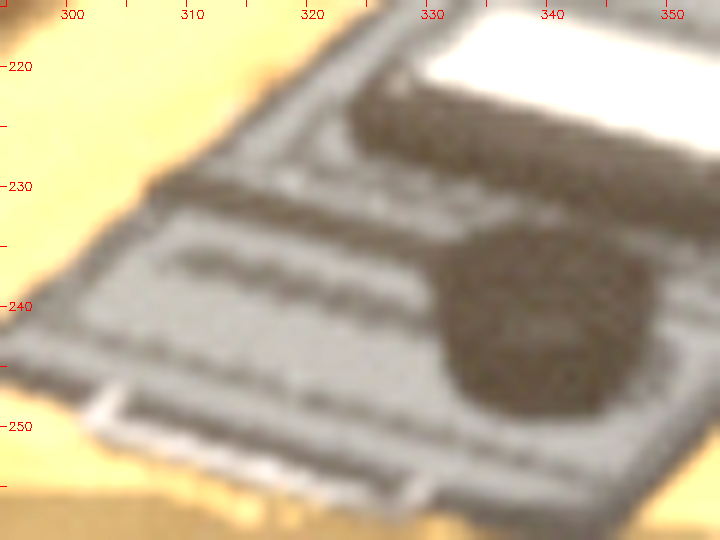

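Run:
```python
from workcell import ctrl
print(ctrl.job_done())
```

```text
the job is handed in; nothing more can be done
None
```

I put all four parts back in the caddy and handed the job in after about 31 s of robot time. The look-alike plates and the brown bay were never handled.

- **Plates:** I threaded the wedge plate over the two pins first, then the chip plate on top. Neither showed any side force going down the pins. The chip plate made contact at its expected height, and both cameras show the stack lying flat.
- **Scraper:** it lies flat inside the rims of the middle bay, bar up and lengthwise. It made contact at floor height, and its centre measured within about 5 mm of the bay's.
- **Scoop:** it is upright, level and lengthwise in the long, narrow bay. Its outline centre is about 2 mm from the bay's. I estimate about 9 mm between the handle tip and the rim.

**Checks that disagreed:**
- **Camera spread:** the two cameras differed by a few millimetres throughout. In the last check the top view put the handle tip about 6 mm nearer the rim than the scene view and the arm position did. That is still inside the rim, by about 3 mm.
- **Look-alikes:** I did not take a final close view of the two look-alike plates.

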